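# Change the vial baskets in the heating bath

## Task

The vials in the heating bath are done. Lever the bath's hot cover open with the spatula blade at the front notch, hang every basket in it by its handle on a hook of its own on the cooling rack, stand the fresh basket that waits on the bench in the bath, then close the cover fully and leave the spatula lying on its mat. Leave the jar, the beaker and the box of vials alone and do not tip the baskets over.

Things in the scene. Friction and masses are not known exactly. Their poses are not given: they have to be found in the camera images.
- bath: white fixed vial bath, 170 (x) x 375 (y) x 155 mm high without cover; origin: centre of underside; front face (keys, towards the robot) at x = -85 mm. Open well 130 x 335 mm, rim at 155 mm; its floor, 30 mm above the bench, is narrowed to 80 mm (x) by ledges 55 mm high along front and back. Baskets stand in a row along y, 110 mm apart, their y along the bath's, handle tops 6 mm below the rim
- cover (a joint): angle of the cover, rad: 0 closed, grows as the front edge rises, stop at 1.65 (just past upright; from 1.45 a gripper has room in the well). Flat slab 170 x 375 x 18 mm, 0.3 kg, no knob, flush with the body; lies on the rim, hinged along its far lower edge. The stiff hinge (0.35 N m) holds it at any angle; lifting at the front takes about 4 N; it must be pushed down to close
- cover_hinge (a point): mid-point of the hinge line (bath x = +85 mm, height 155 mm); same axes as the bath, hinge axis along y
- cover_edge (a point): middle of the cover's front lower edge, moves with it; 170 mm from the hinge line
- notch (a point): centre of the pry notch's mouth in the front face: a gap 80 mm wide, 12 mm high, black inside, cut 20 mm deep into the front wall right below the cover's underside; same axes as the bath (x points into it)
- spatula: flat spatula, 200 mm long along its x, 0.09 kg: black handle 115 x 22 x 20 mm from x = -80 to 35 mm, then a steel blade 25 mm wide, 2.5 mm thick, from x = 35 to 120 mm, its mid-plane 10 mm above the origin. Origin: on the handle's underside, near the centre of mass; z up as it lies
- spatula_tip (a point): middle of the blade's end edge, 120 mm from the origin
- mat: flat grey rubber mat, 240 (x) x 100 (y) x 3 mm, fixed; the spatula's place. Origin: centre of its underside
- rack: fixed steel cooling rack: drip tray 150 (x) x 420 (y) mm, origin at centre of underside; two 12 mm posts at y = +-195 mm, x = 55 mm carry a 12 mm rail along y at 180 mm height; three J hooks of 8 mm rod stick out of it to -x (towards the robot), 120 mm apart, with turned-up ends
- basket1: wire basket of capped vials, 55 (x) x 90 (y) mm, vials up to 50 mm high, about 0.27 kg; None if absent. Origin: centre of underside, z up. Rigid arch handle of 8 mm wire in its y-z plane: legs at y = +-42 mm; top wire level along y, axis 105 mm above the origin, for |y| = 14 to 42 mm; between, a kink rises to 115 mm for the hook. Pinch the level part (y = +-28 mm), fingers closing along x
- basket1_peak (a point): underside of the handle wire in the kink's middle, 111 mm above the origin: where the hook bears
- basket2: as basket1
- basket2_peak (a point): underside of the handle wire in the kink's middle, 111 mm above the origin: where the hook bears
- basket3: as basket1
- basket3_peak (a point): underside of the handle wire in the kink's middle, 111 mm above the origin: where the hook bears
- fresh: basket of the same kind and size as basket1, with fresh vials, standing on the bench to the left in front of the bath
- hook1 (a point): seat of a hook (left, as the robot sees it): top of its level rod, 184 mm above the bench, 55 mm in front (-x) of the rail's axis and 40 mm behind the turned-up end, which rises 15 mm higher; axes as the rack's
- hook2 (a point): seat of a hook (middle, as the robot sees it): top of its level rod, 184 mm above the bench, 55 mm in front (-x) of the rail's axis and 40 mm behind the turned-up end, which rises 15 mm higher; axes as the rack's
- hook3 (a point): seat of a hook (right, as the robot sees it): top of its level rod, 184 mm above the bench, 55 mm in front (-x) of the rail's axis and 40 mm behind the turned-up end, which rises 15 mm higher; axes as the rack's
- reagent: amber reagent jar, 64 mm across, 100 mm high, bystander
- beaker: glass beaker, 72 mm across, 95 mm high, bystander
- vialbox: cardboard box of spare vials, 110 x 90 x 62 mm, bystander

How it is judged:
By the outcome, as a careful person would: the job done as asked, in the order asked, and still so for the second after the job is handed in, with the robot touching nothing.
Of basket1, basket2, basket3 only 2 to 3 are there at a start; the rules pass over those that are not, and their reading is None.
At some moment in a run one of spatula, fresh may be knocked a few centimetres aside while the robot is not near it.
It also fails if it takes over 210 s, if anything falls off the work surface, if the arm or the gripper's body presses on something with over 40 N, if the wrist force passes 120 N, or if a joint passes its speed limit or range.

## Robot

A 6-joint arm with a two-finger parallel gripper is mounted at the origin on the work surface. World frame = base frame: x ahead of the robot, y to its left, z up, the work surface at z = 0. Lengths are in m, angles in rad, forces in N, time in s.
With the tool pointing down it reaches from about 0.35 to 0.875 m from the base axis. Payload 15.5 kg.
Tool frame: the origin (TCP) lies at the very end of the fingers, on their centre line; the grasp point (between the pads) lies grip_depth behind it (grip_depth is the distance from the TCP to the grasp point, in m); z points along the fingers, y is the line along which they close (so a half turn about z gives the same grasp; the last joint's range is limited). The gripper opens to 85 mm and grips with 20 to 120 N. Pads are 22 mm wide; open, the fingers measure 114 mm over their backs; the gripper's body (76 mm by 85 mm) begins 54 mm behind the grasp point. The pads swing forward as they close: fully open they stand 13 mm farther back than shut.
Start: joints at [-1.361, 0.494, 1.345, -0, 1.302, -0.096], TCP at [0.188, -0.596, 0.231] pointing down, gripper open.
Joint ranges: [-2.91, 2.91], [-0.82, 2.16], [0.22, 2.67], [-1.22, 4.37], [0.12, 2.79], [-3.08, 3.08]. Speed limits (rad/s): [1.89, 1.89, 2.57, 3.01, 3.01, 3.01].

## Interface

Orientations are given as a unit quaternion [w, x, y, z].
In Python, from bench import sense, read_camera, job_done, grip_depth gives the robot as it stands.
- The arm moves only by the tool move_arm, never from a script. Its argument "plan" is a list of rows, each an object with "delta_pos": the shift along the tool's x, y, z in units of 40 mm (1.0 is 40 mm), a list of three; "rot": the turn, a rotation vector about the tool's x, y, z in units of 6 degrees (1.0 is 6 degrees), a list of three. In form: [{"delta_pos": [dx, dy, dz], "rot": [rx, ry, rz]}, ...]. A call has 1 to 8 rows; each row is the pose to reach, as a shift and turn from the pose commanded when the call began, along the tool's axes at that moment; what a row does not reach only later rows make up. A row lasts 1/12 s, in which the tool goes at most 41.7 mm and 7.16 degrees, less where a joint would pass 70% of its speed; a pose out of reach is approached as far as the arm can. A call with a gripper value outside its range is refused whole. "hand" is the closure, from -1 (fully open) to 1 (shut), set as the call begins (left out, the last holds). The fingers move at their own pace and stop on an object; "squeeze" is the grip in N (left out, the last holds). Time passes only in rows, so rows that repeat a pose let the fingers close. It gives the time, the measured TCP pose, the force, the opening and the grip force at its end, in the units of the state.
- sense(): the state, without advancing time (a new reading comes with each control period).
- read_camera(name): name is "scene" or "top" or "wrist"; returns a dict with "image" (384x512x3 uint8, red, green, blue), "fov_y" (degrees; the focal length in pixels is half the picture's height over the tangent of half this angle, whatever the lens; pixels are square), "cx", "cy" (the principal point, pixels), "k1" (the pictures are not rectified: a ray, as slopes to the right and down, at radius r is drawn at 1 + k1 r^2 times it, then the intrinsics apply), "extrinsics" (4x4, takes a point from world to camera coordinates). Camera axes: x right, y up, looking along -z (the intrinsics and any distortion apply to the point x, -y, -z); pixel columns grow to the right and rows downward; lengths in m; the calibration is good to about 2 mm. A picture is of the moment at which its call begins. There is no depth.
- job_done(): hands the job in; it is judged then, once.
The state is a dict: "clock": time; "joint_positions": joint angles; "qd": joint speeds; "joint_efforts": joint torques, N m; "ee_pos": TCP position; "orientation": TCP orientation; "force": force on the tool from outside, world axes, zero at the start; "ft_torque": the same for the moment, N m; "opening": finger opening in m; "finger_force": force on a finger pad.
Only numpy, scipy, OpenCV 4.12 (cv2) and the standard library are available. Lean on these libraries where they do the work, as an engineer would, in place of code of your own. Each camera call takes 0.05 s, during which the arm holds its last target. There are 200 camera calls.

## Working session

There is one attempt and no reset: what is moved stays moved. The work goes in short steps, Python scripts to look and compute and a tool call to move; the robot and the scene stay as the last step left them, time stands still between calls to the robot, and variables do not carry over. Pictures are saved under pics/ and viewed, at most 14 in all, crops included, and the job is handed in when it is done.

Besides the shell and the picture viewer there is one more tool, called after "Request:" as name(argument=value, ...) on one line, values as JSON. move_arm: Moves the arm, as the interface text tells. Its arguments: {"type":"object","properties":{"plan":{"type":"array"},"hand":{"type":"number"},"squeeze":{"type":"number"}},"required":["plan"]}

```bash
ls; mkdir -p pics
cat > h.py <<'E'
import numpy as np, cv2
from bench import sense, read_camera, job_done, grip_depth
from scipy.spatial.transform import Rotation as R
def load(n): 
    d=np.load(f'{n}.npz'); return {k:d[k] for k in d}
def snap(n):
    c=read_camera(n); np.savez(f'{n}.npz',**c); return c
def ray(c,u,v):
    f=192/np.tan(np.radians(float(c['fov_y']))/2)
    a=np.array([(u-c['cx'])/f,(v-c['cy'])/f],float); s=a.copy()
    for _ in range(30): s=a/(1+c['k1']*(s@s))
    E=np.array(c['extrinsics']); Rm=E[:3,:3]
    return -Rm.T@E[:3,3], Rm.T@np.array([s[0],-s[1],-1.0])
def onz(c,u,v,z):
    o,d=ray(c,u,v); return o+d*(z-o[2])/d[2]
def proj(c,p):
    f=192/np.tan(np.radians(float(c['fov_y']))/2)
    E=np.array(c['extrinsics']); q=E[:3,:3]@np.array(p)+E[:3,3]
    s=np.array([q[0],-q[1]])/-q[2]; s=s*(1+c['k1']*(s@s))
    return s*f+[c['cx'],c['cy']]
def tri(c1,p1,c2,p2):
    o1,d1=ray(c1,*p1);o2,d2=ray(c2,*p2)
    t=np.linalg.lstsq(np.c_[d1,-d2],o2-o1,rcond=None)[0]
    a=o1+d1*t[0];b=o2+d2*t[1]; return (a+b)/2,np.linalg.norm(a-b)
def save(c,name,crop=None,k=1):
    im=np.array(c['image'])[:,:,::-1]
    if crop: x0,y0,x1,y1=crop; im=im[y0:y1,x0:x1]
    cv2.imwrite(f'pics/{name}.png',cv2.resize(im,None,fx=k,fy=k,interpolation=cv2.INTER_CUBIC))
E
python3 - <<'E'
from h import *
print(sense(),grip_depth)
for n in('scene','top'):
    c=snap(n); save(c,n+'0',k=1.56); print(n,c['fov_y'],c['cx'],c['cy'],c['k1'],np.round(c['extrinsics'],3).tolist())
E
```

```text
pics
{'clock': 0.0, 'joint_positions': array([-1.36047198e+00,  4.94142650e-01,  1.34613321e+00, -1.74985169e-05,
        1.30249900e+00, -9.55123693e-02]), 'qd': array([-0.00067101,  0.00029182, -0.00064215,  0.00045393, -0.00031749,
        0.00029006]), 'joint_efforts': array([-6.80458441e-03, -8.82174110e+01, -3.83884978e+01, -4.93033804e-04,
        9.78077733e-03,  2.33904143e-05]), 'ee_pos': array([ 0.1880967 , -0.59564632,  0.23072475]), 'orientation': array([-5.89648392e-04,  9.88330227e-01,  1.52325353e-01, -4.23353692e-05]), 'force': array([ 0.9879192 ,  0.13402596, -0.2110681 ]), 'ft_torque': array([-0.01098254, -0.00495994,  0.02425681]), 'finger_force': 0.0, 'opening': 0.08574584212504237} 0.0187
scene 53.03084288493861 254.08198815702255 186.28967772547298 -0.08563926128915308 [[-0.764, 0.645, 0.018, 0.354], [-0.44, -0.541, 0.716, 0.145], [0.472, 0.539, 0.697, -1.414], [0.0, 0.0, 0.0, 1.0]]
top 43.46256574015853 253.80329357705097 198.95030101882816 -0.13583760835057154 [[0.022, -1.0, -0.007, 0.045], [0.998, 0.022, 0.065, -0.485], [-0.065, -0.009, 0.998, -1.674], [0.0, 0.0, 0.0, 1.0]]
```

View pics/scene0.png

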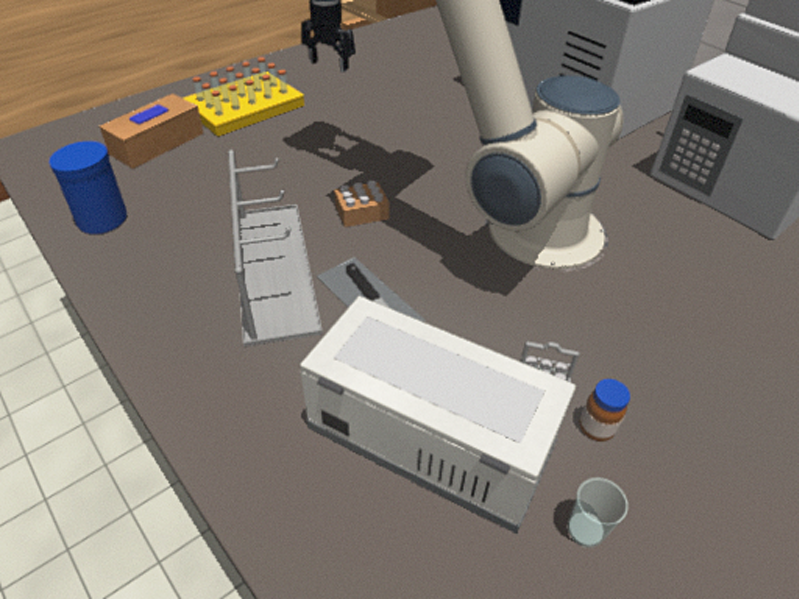

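View pics/top0.png

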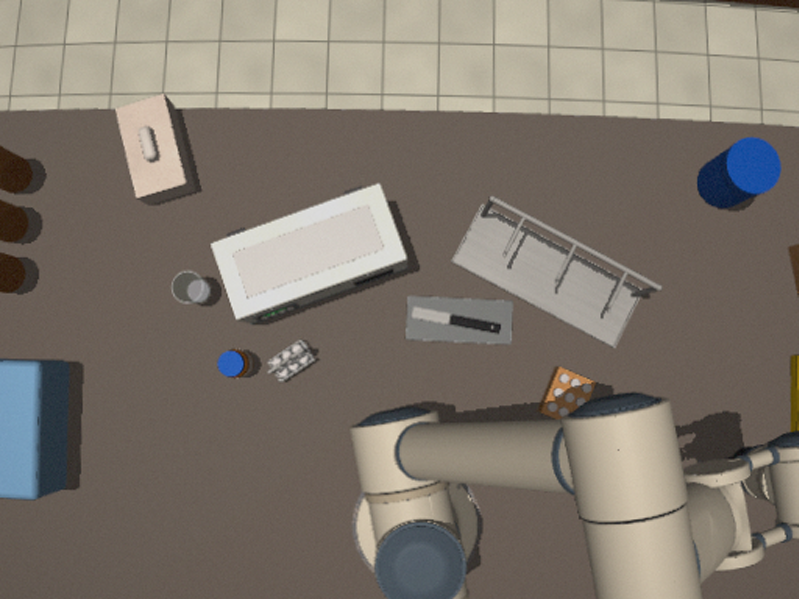

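The scene shows the bath at upper left of the top view (corners about 211,242 / 380,184 / 408,262 / 238,320), with the notch dark at 375,277 right of centre. The mat with spatula is at 458,320, the rack at right, the fresh basket at 292,360, the jar at 235,363 and the beaker at 190,288.

Run:
```python
from h import *
c=load('top'); save(c,'z1',(130,110,345,250),3.7); save(c,'z2',(285,120,430,230),5.4)
im=c['image'].astype(int)
hsv=cv2.cvtColor(c['image'],cv2.COLOR_RGB2HSV)
def quad(m,lab,z):
    cs,_=cv2.findContours(m.astype(np.uint8),0,2); k=max(cs,key=cv2.contourArea)
    r=cv2.minAreaRect(k); b=cv2.boxPoints(r); P=np.array([onz(c,*p,z)[:2] for p in b])
    print(lab,cv2.contourArea(k),np.round(b).tolist(),'\n',np.round(P,4).tolist(),'ctr',np.round(P.mean(0),4),'sides',np.round([np.linalg.norm(P[i]-P[i-1]) for i in range(4)],4))
    e=max([P[1]-P[0],P[2]-P[1]],key=np.linalg.norm); print(' long dir deg',np.degrees(np.arctan2(e[1],e[0])))
w=np.zeros(im.shape[:2],bool); w[110:210,130:270]=1
quad(w&(im.min(2)>170),'cover',.173)
w[:]=0; w[185:225,255:332]=1
quad(w&(im.max(2)<60),'handle',.023)
quad(w&(im.min(2)>165),'blade',.0145)
g=w&((im[:,:,2]-im[:,:,0]>-6)|(im.max(2)<60)|(im.min(2)>150)); quad(g,'mat',.003)
```

```text
cover 5739.5 [[134.0, 156.0], [243.0, 117.0], [260.0, 165.0], [151.0, 204.0]] 
 [[0.6055, 0.4458], [0.7387, 0.0957], [0.5825, 0.0368], [0.4503, 0.3832]] ctr [0.5943 0.2404] sides [0.1673 0.3746 0.1669 0.3708]
 long dir deg -69.17082362792168
handle 140.5 [[288.0, 207.0], [289.0, 202.0], [320.0, 208.0], [319.0, 213.0]] 
 [[0.4581, -0.0652], [0.477, -0.0686], [0.4576, -0.1781], [0.4386, -0.1746]] ctr [ 0.4578 -0.1216] sides [0.1111 0.0192 0.1112 0.0192]
 long dir deg -100.0739805984972
blade 69.0 [[265.0, 202.0], [266.0, 197.0], [288.0, 202.0], [286.0, 207.0]] 
 [[0.4739, 0.0168], [0.4916, 0.0137], [0.4779, -0.0629], [0.4603, -0.0598]] ctr [ 0.4759 -0.0231] sides [0.0778 0.0179 0.0778 0.0179]
 long dir deg -100.08222430910756
mat 1720.5 [[260.0, 217.0], [261.0, 190.0], [328.0, 192.0], [327.0, 220.0]] 
 [[0.4212, 0.0333], [0.5186, 0.0313], [0.5139, -0.2073], [0.4163, -0.2045]] ctr [ 0.4675 -0.0868] sides [0.2378 0.0974 0.2387 0.0976]
 long dir deg -91.1227269425137
```

View pics/z1.png

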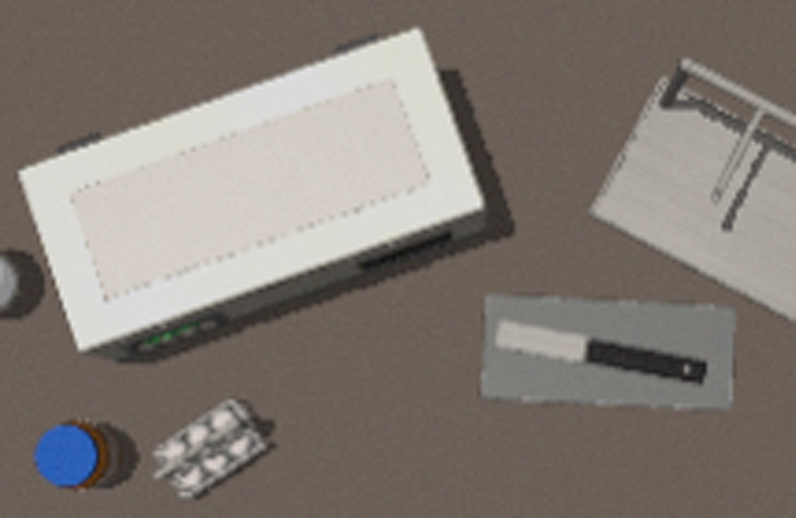

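View pics/z2.png

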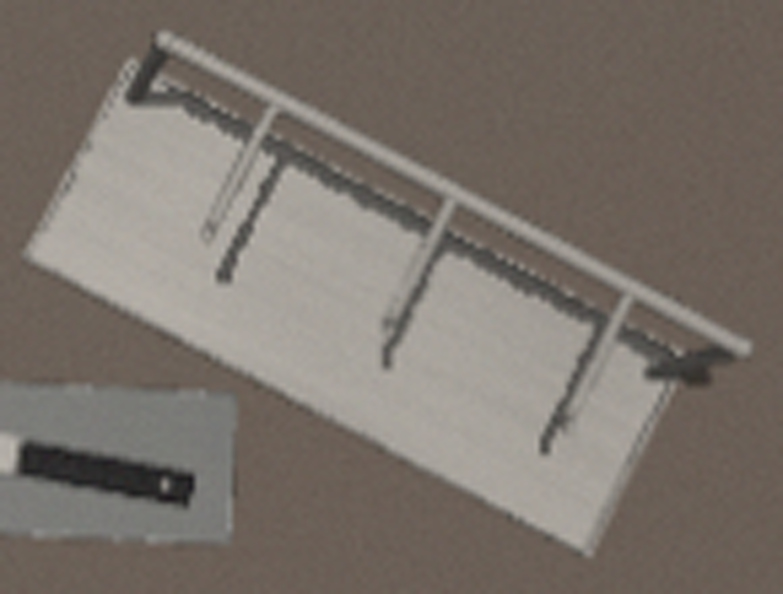

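The crops show the notch at z1 (360–452, 235–268), the spatula blade left and handle right on the mat, and the rail in z2 from (163,38) to (746,349). The hooks leave the rail at (272,110), (452,198) and (628,292) and end near (208,240), (387,325) and (563,425).

Run:
```python
from h import *
c=load('top'); Z1=lambda u,v:(130+u/3.7,110+v/3.7); Z2=lambda u,v:(285+u/5.4,120+v/5.4)
b=np.array([.5943,.2404]); a=np.radians(20.83); bx=np.array([np.cos(a),np.sin(a)]); by=np.array([-bx[1],bx[0]])
for p in [(360,262),(452,238),(406,252)]:
    q=onz(c,*Z1(*p),.149)[:2]-b; print('notch bath xy',q@bx,q@by)
L=onz(c,*Z2(163,38),.186)[:2];Rr=onz(c,*Z2(746,349),.186)[:2]
d=L-Rr; print('rail',L,Rr,np.linalg.norm(d)); ry=d/np.linalg.norm(d); rx=np.array([ry[1],-ry[0]]); yaw=np.degrees(np.arctan2(rx[1],rx[0]))
tray=[onz(c,*Z2(*p),0.0) for p in[(25,255),(590,553)]]; t=tray[0]-tray[1]; print('tray front',tray,np.linalg.norm(t),'yaw',np.degrees(np.arctan2(t[1],t[0]))-90,'rail yaw',yaw)
m=(L+Rr)/2
for p,e in [((272,110),(208,240)),((452,198),(387,325)),((628,292),(563,425))]:
    q=onz(c,*Z2(*p),.184)[:2]; e=onz(c,*Z2(*e),.199)[:2]
    print('hook',(q-m)@rx,(q-m)@ry,'end',(e-m)@rx,(e-m)@ry)
for k in(.12,0,-.12): print('seat',m-.055*rx+k*ry)
print('tray->mid', (tray[0]+tray[1])[:2]/2+ .13*rx)
```

```text
notch bath xy -0.09278493541575941 -0.07036312349231141
notch bath xy -0.09992005028130402 -0.15341239986861382
notch bath xy -0.09802252882140661 -0.11129820675190351
rail [ 0.70800727 -0.13720534] [ 0.53105928 -0.48831111] 0.39317406672132355
tray front [array([ 0.60122409, -0.06932139,  0.        ]), array([ 0.41239477, -0.44704345,  0.        ])] 0.4222919213306118 yaw -26.56120230871513 rail yaw -26.746891167177477
hook -0.007348420855211549 0.11954464267277322 end -0.09722575319659146 0.11842391250514855
hook -0.0033291296415745983 0.0007407916852882617 end -0.09200685133619987 0.0027750656943700686
hook -0.0031459445704147965 -0.11825017520749176 end -0.09510808294437172 -0.11597580580653724
seat [ 0.62442409 -0.18084507]
seat [ 0.57041809 -0.28800548]
seat [ 0.51641209 -0.39516588]
tray->mid [ 0.62289987 -0.31668892]
```

Add to h.py:
```python
def go(p,head,pitch=0,n=1):
    """print move in tool units to TCP p, tool down with tool x heading (deg); pitch>0 lifts tool x"""
    s=sense(); q=s['orientation']; A=R.from_quat([q[1],q[2],q[3],q[0]])
    B=R.from_euler('z',head,degrees=True)*R.from_euler('y',-pitch,degrees=True)*R.from_euler('x',180,degrees=True)
    d=A.inv().apply(np.array(p)-s['ee_pos'])/.04; r=np.degrees((A.inv()*B).as_rotvec())/6
    print('t',round(s['clock'],2),'pos',np.round(s['ee_pos'],4),'head',round(np.degrees(np.arctan2(*A.apply([1,0,0])[1::-1])),2),'F',np.round(s['force'],1),'op',round(s['opening'],4))
    print('  delta',np.round(d,2).tolist(),'rot',np.round(r,2).tolist(),'rows',round(max(np.linalg.norm(d)*40/41.7,np.linalg.norm(r)*6/7.16),1))
b=np.array([.5943,.2404]); ba=20.83; bx=np.array([np.cos(np.radians(ba)),np.sin(np.radians(ba))]); by=np.array([-bx[1],bx[0]])
def bath(x,y,z): return np.r_[b+x*bx+y*by,z]
```

```text
(no output)
```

Request:
move_arm(plan=[{"delta_pos": [5.2,-5.05,0.6],"rot": [0,0,-6]},{"delta_pos": [5.2,-5.05,0.6],"rot": [0,0,-6]},{"delta_pos": [5.2,-5.05,0.6],"rot": [0,0,-6]},{"delta_pos": [5.2,-5.05,0.6],"rot": [0,0,-6]},{"delta_pos": [5.2,-5.05,0.6],"rot": [0,0,-6]},{"delta_pos": [5.2,-5.05,0.6],"rot": [0,0,-6]},{"delta_pos": [5.2,-5.05,0.6],"rot": [0,0,-6]},{"delta_pos": [5.2,-5.05,0.6],"rot": [0,0,-6]}], hand=-1, squeeze=110)

```text
clock: 0.77
ee_pos: [0.3271, -0.3345, 0.2065]
orientation: [-0.002, 0.892, 0.452, 0.0]
force: [-0.6, -0.6, 0.0]
opening: 0.0854
finger_force: 0.0
```

```bash
python3 -c "
from h import *
go([.4644,-.0847,.16],79.9)"
```

```text
t 0.77 pos [ 0.3271 -0.3345  0.2065] head 53.73 F [-0.6 -0.6  0. ] op 0.0854
  delta [7.06, -0.92, 1.18] rot [-0.02, -0.03, -4.36] rows 6.9
```

Request:
move_arm(plan=[{"delta_pos": [7.05,-0.9,1.2],"rot": [0,0,-4.35]},{"delta_pos": [7.05,-0.9,1.2],"rot": [0,0,-4.35]},{"delta_pos": [7.05,-0.9,1.2],"rot": [0,0,-4.35]},{"delta_pos": [7.05,-0.9,1.2],"rot": [0,0,-4.35]},{"delta_pos": [7.05,-0.9,1.2],"rot": [0,0,-4.35]},{"delta_pos": [7.05,-0.9,1.2],"rot": [0,0,-4.35]},{"delta_pos": [7.05,-0.9,1.2],"rot": [0,0,-4.35]},{"delta_pos": [7.05,-0.9,1.2],"rot": [0,0,-4.35]}])

```text
clock: 1.43
ee_pos: [0.4662, -0.0875, 0.1583]
orientation: [-0.001, 0.767, 0.642, 0.0]
force: [-1.3, -1.1, 0.1]
opening: 0.0853
finger_force: 0.0
```

```bash
python3 -c "
from h import *
c=snap('wrist'); save(c,'w1',k=1.56)
go([.4644,-.0847,.16],79.9)
for p in [(.4644,-.0847,.023),(.4578,-.1216,.023),(.483,.0175,.014)]: print(proj(c,p))
"
```

```text
t 1.48 pos [ 0.4652 -0.0897  0.1586] head 79.89 F [-0.6  0.1  0.6] op 0.0858
  delta [0.12, -0.04, -0.04] rot [-0.01, -0.0, -0.0] rows 0.1
[253.31320505 186.01384236]
[253.43344754 222.64101901]
[253.3863624   67.42591685]
```

View pics/w1.png

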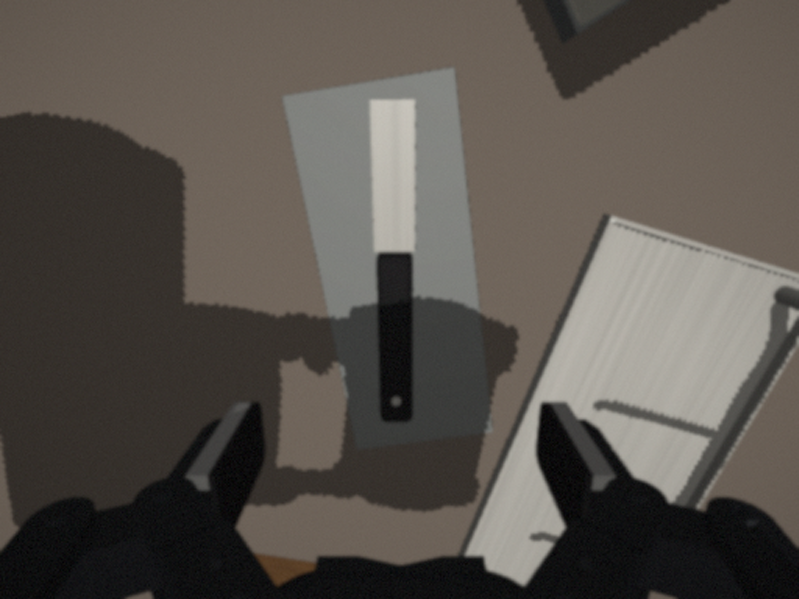

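The wrist view shows the spatula straight ahead, with its handle centre at (395,337) and its tip at (392,99), about 4 mm farther along its x than measured. Descending and gripping.

Request:
move_arm(plan=[{"delta_pos": [0.2,-0.04,1],"rot": [0,0,-0.1]},{"delta_pos": [0.2,-0.04,2],"rot": [0,0,-0.1]},{"delta_pos": [0.2,-0.04,3],"rot": [0,0,-0.1]},{"delta_pos": [0.2,-0.04,3.6],"rot": [0,0,-0.1]},{"delta_pos": [0.2,-0.04,3.82],"rot": [0,0,-0.1]},{"delta_pos": [0.2,-0.04,3.82],"rot": [0,0,-0.1]}])

```text
clock: 1.98
ee_pos: [0.4631, -0.0848, 0.0051]
orientation: [-0.001, 0.765, 0.644, -0.001]
force: [-0.7, 0.6, 0.9]
opening: 0.0855
finger_force: 0.0
```

Request:
move_arm(plan=[{"delta_pos": [0,0,0],"rot": [0,0,0]},{"delta_pos": [0,0,0],"rot": [0,0,0]},{"delta_pos": [0,0,0],"rot": [0,0,0]},{"delta_pos": [0,0,0],"rot": [0,0,0]},{"delta_pos": [0,0,0],"rot": [0,0,0]},{"delta_pos": [0,0,0],"rot": [0,0,0]},{"delta_pos": [0,0,0],"rot": [0,0,0]},{"delta_pos": [0,0,0],"rot": [0,0,0]}], hand=1, squeeze=110)

```text
clock: 2.65
ee_pos: [0.4647, -0.0846, 0.0077]
orientation: [0.001, 0.765, 0.644, 0.0]
force: [-3.9, -0.9, 25.7]
opening: 0.0188
finger_force: 107.6
```

```bash
python3 -c "
from h import *
go([.4644,-.0847,.3],79.9); print(sense()['finger_force'])"
```

```text
t 2.65 pos [ 0.4647 -0.0846  0.0077] head 80.22 F [-3.9 -0.9 25.7] op 0.0188
  delta [-0.01, 0.01, -7.31] rot [0.02, 0.0, 0.05] rows 7.0
107.63413310050964
```

Request:
move_arm(plan=[{"delta_pos": [0,0,-0.5],"rot": [0,0,0]},{"delta_pos": [0,0,-1.5],"rot": [0,0,0]},{"delta_pos": [0,0,-2.5],"rot": [0,0,0]},{"delta_pos": [0,0,-3.5],"rot": [0,0,0]},{"delta_pos": [0,0,-4.5],"rot": [0,0,1]},{"delta_pos": [0,0,-5.5],"rot": [0,0,2.1]},{"delta_pos": [0,0,-5.8],"rot": [0,0,3.2]},{"delta_pos": [0,0,-5.8],"rot": [0,0,4.3]}])

```text
clock: 3.32
ee_pos: [0.4658, -0.0848, 0.2426]
orientation: [0.002, 0.891, 0.455, 0.002]
force: [0.5, -0.4, -1.2]
opening: 0.0195
finger_force: 109.2
```

```bash
python3 -c "
from h import *
go(bath(-.24,-.112,.24),ba)"
```

```text
t 3.32 pos [ 0.4658 -0.0848  0.2426] head 54.11 F [ 0.5 -0.4 -1.2] op 0.0195
  delta [1.92, -3.12, 0.05] rot [0.06, -0.04, 5.55] rows 4.6
```

Request:
move_arm(plan=[{"delta_pos": [1.9,-3.1,0],"rot": [0,0,5.55]},{"delta_pos": [1.9,-3.1,0],"rot": [0,0,5.55]},{"delta_pos": [1.9,-3.1,0],"rot": [0,0,5.55]},{"delta_pos": [1.9,-3.1,0],"rot": [0,0,5.55]},{"delta_pos": [1.9,-3.1,0],"rot": [0,0,5.55]},{"delta_pos": [1.9,-3.1,0],"rot": [0,0,5.55]},{"delta_pos": [1.9,-3.1,0],"rot": [0,0,5.55]}])

```text
clock: 3.9
ee_pos: [0.4077, 0.0496, 0.2388]
orientation: [0.0, 0.983, 0.185, 0.0]
force: [-0.2, -0.4, -1.4]
opening: 0.019
finger_force: 109.2
```

```bash
python3 -c "
from h import *
go(bath(-.24,-.112,.24),ba)
c=snap('wrist'); save(c,'w2',k=1.56)
p=sense()['ee_pos']
for k in (.05,.11): print(proj(c,p+np.r_[bx*k,.005]))
print(proj(c,bath(-.085,-.152,.155)),proj(c,bath(-.085,-.072,.155)),proj(c,bath(-.085,-.1875,.173)))
s=snap('scene'); save(s,'s2',(150,150,400,350),3); print(proj(s,p+np.r_[bx*.11,.005]))"
```

```text
t 3.9 pos [0.4077 0.0496 0.2388] head 21.28 F [-0.2 -0.4 -1.4] op 0.019
  delta [0.06, 0.0, -0.03] rot [0.0, -0.0, 0.07] rows 0.1
[259.22543482 170.77916601]
[260.85251918  22.68187503]
[323.19078816 -30.45772081] [194.19516751 -31.69134158] [392.8935132 -42.9647147]
[264.10730907 167.20197125]
```

View pics/w2.png

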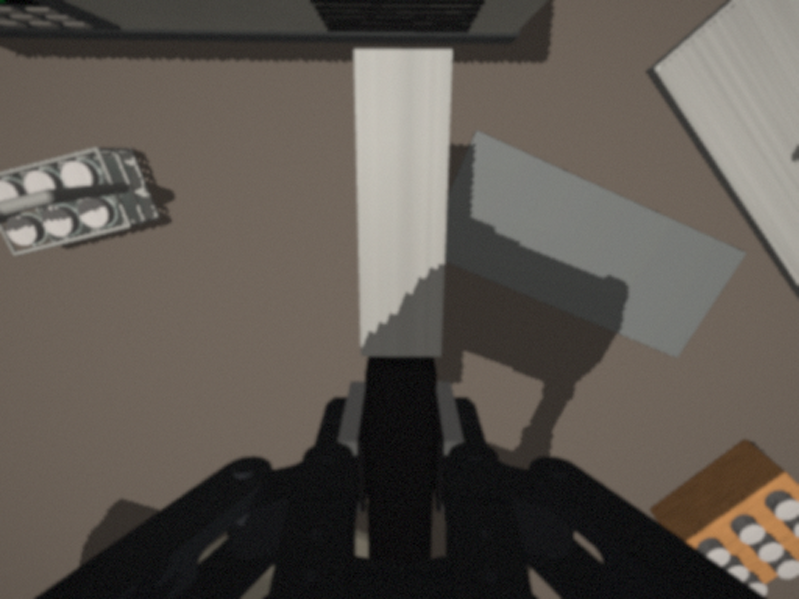

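View pics/s2.png

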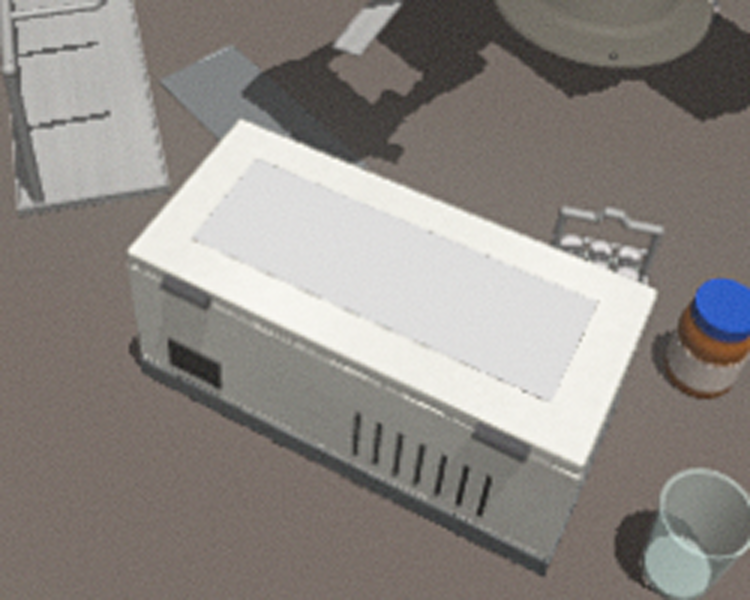

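The wrist view shows the blade straight in the hand with its tip at (403,48). However, the dark grille on the bath front (312–483, rows 0–32) sits lower than the notch should, so it may be a vent. I'll tilt the tool to view the front face.

```bash
python3 -c "
from h import *
go(bath(-.26,-.02,.24),ba,40)
c=load('wrist')
for u,v in ((312,0),(330,32),(470,32)):
    o,d=ray(c,u/1.56,v/1.56); t=((b-.085*bx-o[:2])@bx)/(d[:2]@bx); p=o+t*d; print(p,(p[:2]-b)@by)
"
```

```text
t 4.0 pos [0.4081 0.0488 0.2386] head 21.31 F [-0.  -0.1 -0.9] op 0.0191
  delta [-0.43, -2.32, -0.04] rot [-0.02, 6.66, 0.08] rows 5.6
[0.53770572 0.15011577 0.08973856] -0.06425850203125483
[0.53760532 0.15037966 0.01888059] -0.06397615196349046
[0.57072333 0.06333322 0.02242574] -0.15710985013872328
```

Request:
move_arm(plan=[{"delta_pos": [-0.4,-2.3,0],"rot": [0,6.6,0]},{"delta_pos": [-0.4,-2.3,0],"rot": [0,6.6,0]},{"delta_pos": [-0.4,-2.3,0],"rot": [0,6.6,0]},{"delta_pos": [-0.4,-2.3,0],"rot": [0,6.6,0]},{"delta_pos": [-0.4,-2.3,0],"rot": [0,6.6,0]},{"delta_pos": [-0.4,-2.3,0],"rot": [0,6.6,0]},{"delta_pos": [-0.4,-2.3,0],"rot": [0,6.6,0]}])

```text
clock: 4.58
ee_pos: [0.3596, 0.1392, 0.2391]
orientation: [-0.071, 0.932, 0.182, 0.305]
force: [0.8, 1.0, -1.0]
opening: 0.0195
finger_force: 109.3
```

```bash
python3 -c "
from h import *
go(bath(-.26,-.02,.24),ba,40)
c=snap('wrist'); save(c,'w3',k=1.56)
for y in (-.1875,0,.1875):
  for z in (.173,.155,.143,0): print(y,z,np.round(proj(c,bath(-.085,y,z))*1.56))
"
```

```text
t 4.58 pos [0.3596 0.1392 0.2391] head 21.64 F [ 0.8  1.  -1. ] op 0.0195
  delta [-0.08, 0.22, -0.09] rot [-0.33, 0.6, 0.1] rows 0.6
-0.1875 0.173 [724. 124.]
-0.1875 0.155 [705. 145.]
-0.1875 0.143 [694. 157.]
-0.1875 0 [604. 254.]
0 0.173 [392. 122.]
0 0.155 [393. 142.]
0 0.143 [394. 154.]
0 0 [399. 250.]
0.1875 0.173 [ 73. 117.]
0.1875 0.155 [ 93. 138.]
0.1875 0.143 [104. 150.]
0.1875 0 [198. 246.]
```

View pics/w3.png

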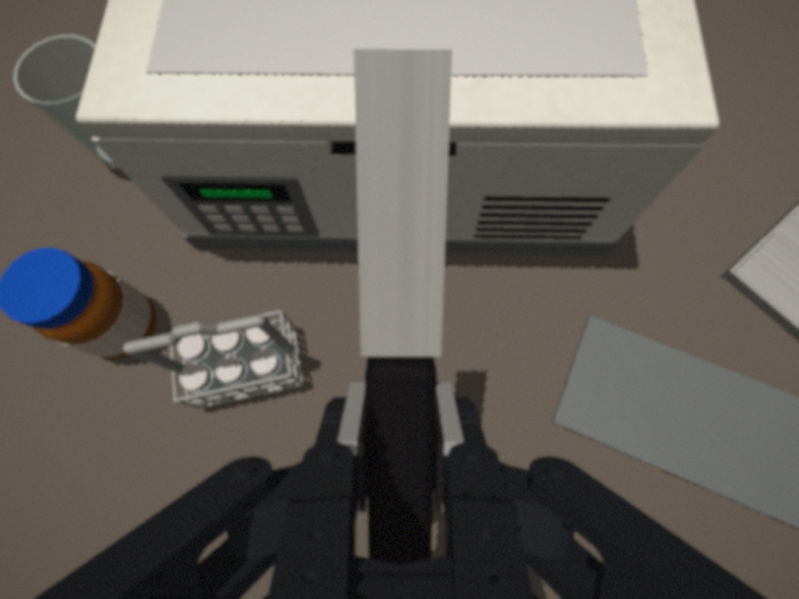

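The notch is seen at cols 330–456, rows 141–155, centred on bath y = 0 exactly where z = 0.143–0.155 projects. The bath pose is confirmed, and the dark thing was the vent.

```bash
python3 -c "
from h import *
go(bath(-.225,0,.1437),ba,0)"
```

```text
t 4.63 pos [0.3593 0.1398 0.239 ] head 21.8 F [-1.8  0.9 -1.5] op 0.0193
  delta [-0.8, -0.19, 2.37] rot [-0.29, -6.09, 0.23] rows 5.1
```

Request:
move_arm(plan=[{"delta_pos": [-0.8,-0.19,2.37],"rot": [-0.29,-6.09,0.23]},{"delta_pos": [-0.8,-0.19,2.37],"rot": [-0.29,-6.09,0.23]},{"delta_pos": [-0.8,-0.19,2.37],"rot": [-0.29,-6.09,0.23]},{"delta_pos": [-0.8,-0.19,2.37],"rot": [-0.29,-6.09,0.23]},{"delta_pos": [-0.8,-0.19,2.37],"rot": [-0.29,-6.09,0.23]},{"delta_pos": [-0.8,-0.19,2.37],"rot": [-0.29,-6.09,0.23]},{"delta_pos": [-0.8,-0.19,2.37],"rot": [-0.29,-6.09,0.23]}])

```text
clock: 5.22
ee_pos: [0.3865, 0.1596, 0.1443]
orientation: [0.003, 0.984, 0.179, -0.005]
force: [0.4, 0.5, -1.1]
opening: 0.0191
finger_force: 109.3
```

```bash
python3 -c "
from h import *
s=sense();print(s['orientation'])
go(bath(-.225,0,.1437),ba,0)
go(bath(-.085+.014-.107,0,.1437),ba,0)
c=snap('wrist');save(c,'w4',(100,0,420,240),2.4)
for y in(-.04,.04): print((proj(c,bath(-.085,y,.155))-[100,0])*2.4)"
```

```text
[ 0.00262449  0.98383413  0.1789947  -0.00494079]
t 5.22 pos [0.3865 0.1596 0.1443] head 20.62 F [ 0.4  0.5 -1.1] op 0.0191
  delta [-0.05, -0.04, 0.02] rot [0.03, 0.1, -0.03] rows 0.1
t 5.22 pos [0.3865 0.1596 0.1443] head 20.62 F [ 0.4  0.5 -1.1] op 0.0191
  delta [1.12, -0.05, 0.0] rot [0.03, 0.1, -0.03] rows 1.1
[ 643.13273411 -180.4171278 ]
[  82.56611859 -179.22099096]
```

View pics/w4.png

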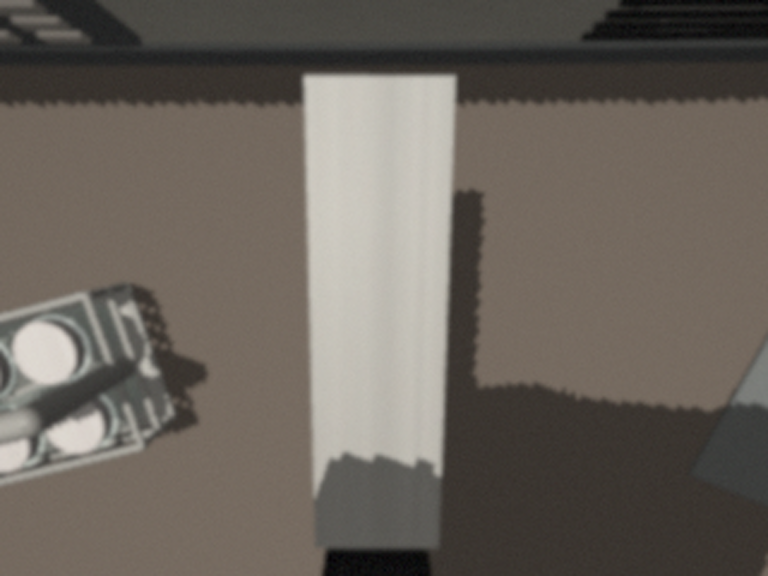

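```bash
python3 -c "
from h import *
c=load('wrist'); p=sense()['ee_pos']
from scipy.optimize import brentq
for l,r in (((303,75),(456,75)),((314,545),(441,545))):
    L=np.array(l)/2.4+[100,0];Q=np.array(r)/2.4+[100,0]
    z=brentq(lambda z:np.linalg.norm(onz(c,*L,z)-onz(c,*Q,z))-.025,0,.25); m=(onz(c,*L,z)+onz(c,*Q,z))/2
    print('z',z,'rel',z-p[2],'fwd',(m-p)[:2]@bx,'lat',(m-p)[:2]@by)
    m=(onz(c,*L,p[2]+.006)+onz(c,*Q,p[2]+.006))/2; print((m-p)[:2]@bx)
"
```

```text
z 0.1506224485443184 rel 0.006228354262182267 fwd 0.10495636501165401 lat -0.0008158139829771913
0.10499499041120357
z 0.15374420252676496 rel 0.00935010824462884 fwd 0.02238239049720139 lat -0.0002447288058284253
0.020865364113714514
```

Request:
move_arm(plan=[{"delta_pos": [0.3,-0.04,0.03],"rot": [0,0.1,0]},{"delta_pos": [0.6,-0.04,0.03],"rot": [0,0.1,0]},{"delta_pos": [0.8,-0.04,0.03],"rot": [0,0.1,0]},{"delta_pos": [1.0,-0.04,0.03],"rot": [0,0.1,0]},{"delta_pos": [1.15,-0.04,0.03],"rot": [0,0.1,0]},{"delta_pos": [1.22,-0.04,0.03],"rot": [0,0.1,0]},{"delta_pos": [1.22,-0.04,0.03],"rot": [0,0.1,0]}])

```text
clock: 5.85
ee_pos: [0.4293, 0.1797, 0.1425]
orientation: [-0.002, 0.984, 0.179, 0.003]
force: [-0.4, 0.1, -0.6]
opening: 0.0196
finger_force: 109.3
```

```bash
python3 -c "
from h import *
go(bath(-.176,0,.1437),ba,0)"
```

```text
t 5.85 pos [0.4293 0.1797 0.1425] head 20.66 F [-0.4  0.1 -0.6] op 0.0196
  delta [-0.0, 0.05, -0.03] rot [-0.03, -0.06, -0.03] rows 0.1
```

Request:
move_arm(plan=[{"delta_pos": [0.0,0,-0.2],"rot": [0,0,0]},{"delta_pos": [0.03,0,-0.6],"rot": [0,0,0]},{"delta_pos": [0.13,0,-1.1],"rot": [0,0,0]},{"delta_pos": [0.3,0,-1.6],"rot": [0,0,0]},{"delta_pos": [0.52,0,-2.1],"rot": [0,0,0]},{"delta_pos": [0.8,0,-2.5],"rot": [0,0,0]},{"delta_pos": [1.14,0,-2.9],"rot": [0,0,0]},{"delta_pos": [1.14,0,-2.9],"rot": [0,0,0]}])

```text
clock: 6.52
ee_pos: [0.4729, 0.1959, 0.2617]
orientation: [-0.002, 0.984, 0.179, 0.005]
force: [0.4, 0.3, -0.5]
opening: 0.0192
finger_force: 109.1
```

```bash
python3 -c "
from h import *
th=np.radians(45)
go(bath(.085-.156*np.cos(th)-.105,0,.155+.156*np.sin(th)-.007),ba,0)
c=snap('scene');save(c,'s5',(130,60,400,330),2.2)"
```

```text
t 6.52 pos [0.4729 0.1959 0.2617] head 20.67 F [ 0.4  0.3 -0.5] op 0.0192
  delta [-0.03, 0.04, 0.08] rot [-0.03, -0.1, -0.03] rows 0.1
```

View pics/s5.png

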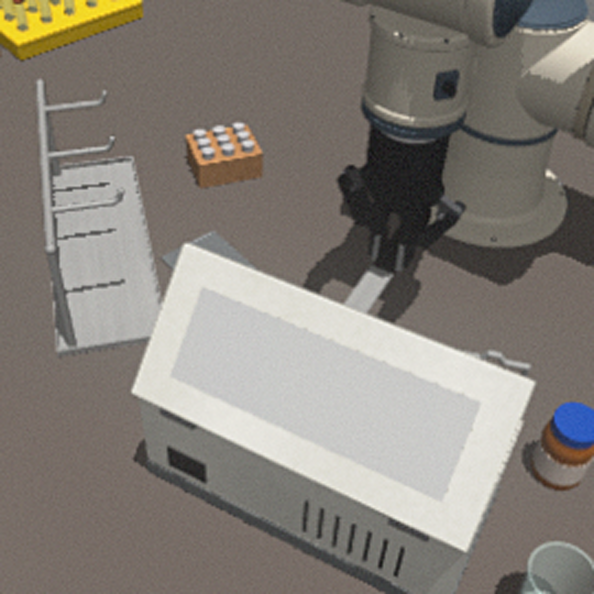

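The cover is up at about 45° with the blade tip under its edge; continuing.

Request:
move_arm(plan=[{"delta_pos": [0.38,0,-0.3],"rot": [0,0,0]},{"delta_pos": [0.8,0,-0.57],"rot": [0,0,0]},{"delta_pos": [1.25,0,-0.8],"rot": [0,0,0]},{"delta_pos": [1.75,0,-0.9],"rot": [0,0,0]},{"delta_pos": [2.2,0,-1.0],"rot": [0,0,0]},{"delta_pos": [2.6,0,-1.0],"rot": [0,0,0]},{"delta_pos": [2.85,0,-1.0],"rot": [0,0,0]},{"delta_pos": [2.85,0,-1.0],"rot": [0,0,0]}])

```text
clock: 7.23
ee_pos: [0.5777, 0.2353, 0.2979]
orientation: [-0.002, 0.984, 0.179, 0.002]
force: [-1.1, -0.2, -2.1]
opening: 0.0193
finger_force: 109.3
```

```bash
python3 -c "
from h import *
go(bath(-.27,0,.32),ba,0)
c=snap('top');save(c,'t6',(110,80,440,260),2.4); d=snap('wrist')
im=c['image'].astype(int)"
```

```text
t 7.23 pos [0.5777 0.2353 0.2979] head 20.67 F [-1.1 -0.2 -2.1] op 0.0193
  delta [-6.31, 0.04, -0.58] rot [-0.03, -0.04, -0.03] rows 6.1
```

View pics/t6.png

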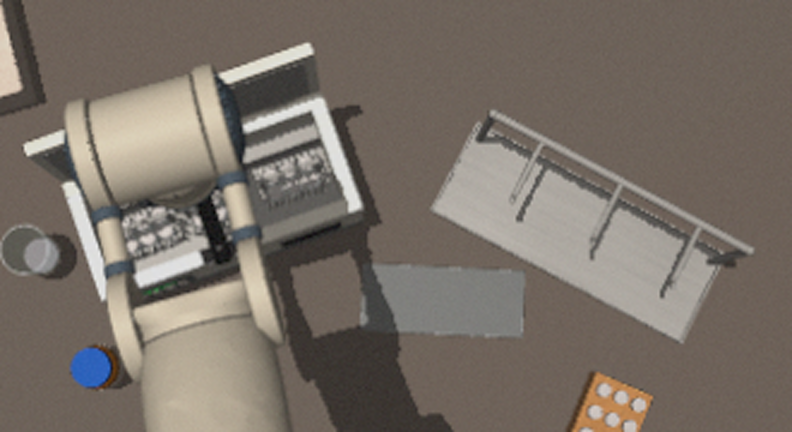

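Request:
move_arm(plan=[{"delta_pos": [-1,0,0],"rot": [0,0,0]},{"delta_pos": [-2,0,0],"rot": [0,0,0]},{"delta_pos": [-3,0,0],"rot": [0,0,0]},{"delta_pos": [-4,0,0],"rot": [0,0,0]},{"delta_pos": [-4,0.5,0],"rot": [0,0,-1]},{"delta_pos": [-4,1.5,0],"rot": [0,0,-2]},{"delta_pos": [-4,2.5,0],"rot": [0,0,-3]},{"delta_pos": [-4,3.5,0],"rot": [0,0,-4]}])

```text
clock: 8.0
ee_pos: [0.4724, 0.0564, 0.2981]
orientation: [-0.001, 0.927, 0.375, 0.003]
force: [0.4, 0.7, -1.6]
opening: 0.0193
finger_force: 109.3
```

```bash
python3 -c "
from h import *
go([.4645,-.0846,.11],81)"
```

```text
t 8.0 pos [0.4724 0.0564 0.2981] head 44.1 F [ 0.4  0.7 -1.6] op 0.0193
  delta [-2.63, 2.4, 4.68] rot [0.02, -0.06, -6.15] rows 5.6
```

Request:
move_arm(plan=[{"delta_pos": [-0.7,0.7,0],"rot": [0,0,-1.1]},{"delta_pos": [-1.4,1.4,0.5],"rot": [0,0,-2.2]},{"delta_pos": [-2.1,2.0,1.2],"rot": [0,0,-3.3]},{"delta_pos": [-2.6,2.4,2.0],"rot": [0,0,-4.4]},{"delta_pos": [-2.63,2.4,3.0],"rot": [0,0,-5.5]},{"delta_pos": [-2.63,2.4,4.0],"rot": [0,0,-6.15]},{"delta_pos": [-2.63,2.4,4.68],"rot": [0,0,-6.15]},{"delta_pos": [-2.63,2.4,4.68],"rot": [0,0,-6.15]}])

```text
clock: 8.67
ee_pos: [0.4602, -0.0825, 0.1047]
orientation: [-0.005, 0.763, 0.647, 0.001]
force: [-2.1, 1.1, -1.9]
opening: 0.0191
finger_force: 109.2
```

Request:
move_arm(plan=[{"delta_pos": [0,0,0.8],"rot": [0,0,0]},{"delta_pos": [0,0,1.6],"rot": [0,0,0]},{"delta_pos": [0,0,2.2],"rot": [0,0,0]},{"delta_pos": [0,0,2.5],"rot": [0,0,0]},{"delta_pos": [0,0,2.5],"rot": [0,0,0]},{"delta_pos": [0,0,2.5],"rot": [0,0,0]}])

```text
clock: 9.17
ee_pos: [0.4655, -0.0826, 0.0115]
orientation: [-0.001, 0.762, 0.647, 0.003]
force: [0.2, -0.3, -0.7]
opening: 0.0193
finger_force: 109.3
```

```bash
python3 -c "
from h import *
go([.4645,-.0846,.0077],81)"
```

```text
t 9.17 pos [ 0.4655 -0.0826  0.0115] head 80.66 F [ 0.2 -0.3 -0.7] op 0.0193
  delta [-0.05, -0.02, 0.09] rot [0.03, -0.05, -0.06] rows 0.1
```

Request:
move_arm(plan=[{"delta_pos": [0,0,0.07],"rot": [0,0,0]},{"delta_pos": [0,0,0.07],"rot": [0,0,0]}])

```text
clock: 9.33
ee_pos: [0.4661, -0.0829, 0.0087]
orientation: [0.0, 0.762, 0.647, 0.004]
force: [0.1, -0.5, -1.1]
opening: 0.0191
finger_force: 109.3
```

Request:
move_arm(plan=[{"delta_pos": [0,0,0],"rot": [0,0,0]},{"delta_pos": [0,0,0],"rot": [0,0,0]},{"delta_pos": [0,0,0],"rot": [0,0,0]},{"delta_pos": [0,0,0],"rot": [0,0,0]},{"delta_pos": [0,0,0],"rot": [0,0,0]},{"delta_pos": [0,0,0],"rot": [0,0,0]}], hand=-1)

```text
clock: 9.83
ee_pos: [0.4654, -0.0828, 0.0073]
orientation: [-0.001, 0.762, 0.647, 0.003]
force: [-0.3, 0.3, -0.4]
opening: 0.0852
finger_force: 0.0
```

Request:
move_arm(plan=[{"delta_pos": [0,0,-1],"rot": [0,0,0]},{"delta_pos": [0,0,-2],"rot": [0,0,0]},{"delta_pos": [0,0,-3],"rot": [0,0,0]},{"delta_pos": [0,0,-4],"rot": [0,0,0]},{"delta_pos": [0,0,-5],"rot": [0,0,0]},{"delta_pos": [0,0,-6],"rot": [0,0,0]},{"delta_pos": [0,0,-7],"rot": [0,0,0]},{"delta_pos": [0,0,-7],"rot": [0,0,0]}])

```text
clock: 10.5
ee_pos: [0.4667, -0.085, 0.2943]
orientation: [0.004, 0.762, 0.647, 0.006]
force: [0.4, -1.1, 2.0]
opening: 0.0853
finger_force: 0.0
```

```bash
python3 -c "
from h import *
go(bath(-.08,-.06,.32),ba+90)
c=snap('top'); im=c['image'].astype(int)
save(c,'t7',(110,80,330,260),3.3)"
```

```text
t 10.5 pos [ 0.4667 -0.085   0.2943] head 80.67 F [ 0.4 -1.1  2. ] op 0.0853
  delta [6.25, 0.86, -0.6] rot [0.14, -0.01, -5.03] rows 6.1
```

View pics/t7.png

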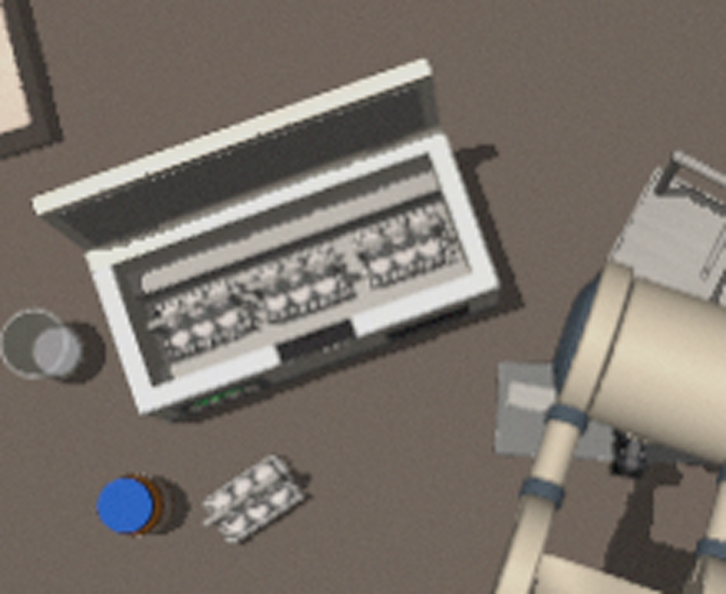

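Three baskets are in the bath and the cover is upright; the spatula blade is back on the mat at (535,395). Moving over the right end of the bath to see the handles.

Request:
move_arm(plan=[{"delta_pos": [5.2,-1.1,-1],"rot": [0,0,-5]},{"delta_pos": [5.2,-1.1,-1],"rot": [0,0,-5]},{"delta_pos": [5.2,-1.1,-1],"rot": [0,0,-5]},{"delta_pos": [5.2,-1.1,-1],"rot": [0,0,-5]},{"delta_pos": [5.2,-1.1,-1],"rot": [0,0,-5]},{"delta_pos": [5.2,-1.1,-1],"rot": [0,0,-5]},{"delta_pos": [5.2,-1.1,-1],"rot": [0,0,-5]},{"delta_pos": [5.2,-1.1,-1],"rot": [0,0,-5]}])

```text
clock: 11.22
ee_pos: [0.4539, 0.1281, 0.3274]
orientation: [-0.0, 0.568, 0.823, 0.003]
force: [0.2, -0.6, -0.0]
opening: 0.0854
finger_force: 0.0
```

```bash
python3 -c "
from h import *
go(bath(-.0,-.11,.33),ba+90)
c=snap('wrist');save(c,'w8',k=1.56)
for y in (-.11,0,.11):
  print(y,[np.round(proj(c,bath(0,y+k,.135))*1.56).tolist() for k in (-.042,-.028,.028,.042)])"
```

```text
t 11.22 pos [0.4539 0.1281 0.3274] head 110.73 F [ 0.2 -0.6 -0. ] op 0.0854
  delta [-1.37, 4.28, -0.05] rot [0.04, -0.03, -0.02] rows 4.3
-0.11 [[616.0, 391.0], [618.0, 375.0], [629.0, 306.0], [632.0, 288.0]]
0 [[638.0, 253.0], [641.0, 233.0], [654.0, 149.0], [658.0, 126.0]]
0.11 [[665.0, 82.0], [669.0, 57.0], [687.0, -50.0], [692.0, -79.0]]
```

View pics/w8.png

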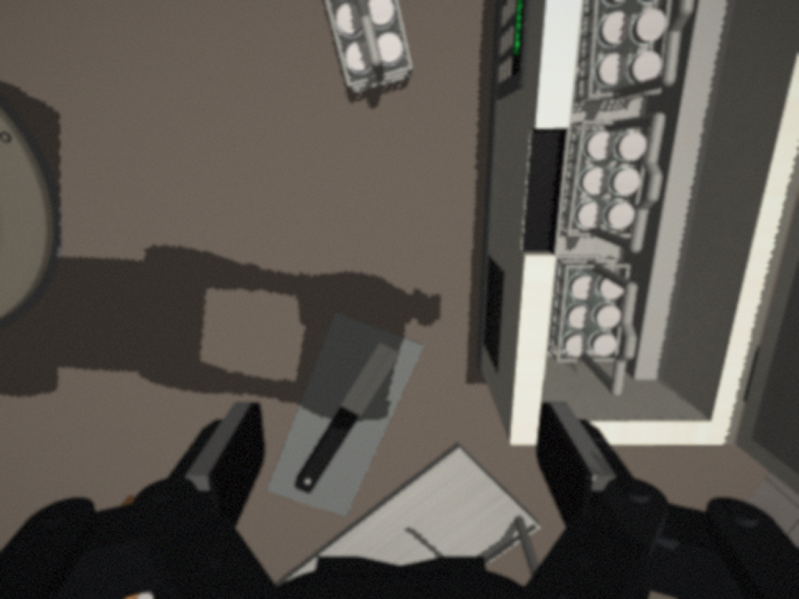

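The wrist view shows all three handles where predicted: right basket (619,391)–(632,288), middle (640,248)–(657,118), left from (668,90). The spatula lies on the mat.

```bash
cat >> h.py <<'E'
ra=-26.7; rx=np.array([np.cos(np.radians(ra)),np.sin(np.radians(ra))]); ry=np.array([-rx[1],rx[0]]); rm=np.array([.6205,-.3145])
def rack(x,y,z): return np.r_[rm+x*rx+y*ry,z]   # x from rail axis, seat at x=-.055
E
python3 -c "
from h import *
go(bath(.001,-.082,.22),ba+90)"
```

```text
t 11.27 pos [0.454  0.1273 0.3275] head 110.65 F [0.9 0.1 0.1] op 0.0849
  delta [-0.65, 4.3, 2.7] rot [0.04, -0.03, -0.03] rows 4.9
```

Request:
move_arm(plan=[{"delta_pos": [-0.2,1,0],"rot": [0,0,0]},{"delta_pos": [-0.4,2,0.5],"rot": [0,0,0]},{"delta_pos": [-0.6,3,1],"rot": [0,0,0]},{"delta_pos": [-0.65,3.8,1.7],"rot": [0,0,0]},{"delta_pos": [-0.65,4.3,2.4],"rot": [0,0,0]},{"delta_pos": [-0.65,4.3,2.7],"rot": [0,0,0]},{"delta_pos": [-0.65,4.3,2.7],"rot": [0,0,0]}], hand=-0.3)

```text
clock: 11.85
ee_pos: [0.624, 0.1628, 0.2162]
orientation: [-0.002, 0.57, 0.822, 0.001]
force: [0.1, 0.3, 0.3]
opening: 0.0555
finger_force: 0.0
```

```bash
python3 -c "
from h import *
go(bath(.001,-.082,.1165),ba+90)
c=snap('wrist');save(c,'w9',k=1.56)
print([np.round(proj(c,bath(0,-.11+k,.135))*1.56).tolist() for k in (-.042,-.028,.028,.042)])"
```

```text
t 11.85 pos [0.624  0.1628 0.2162] head 110.53 F [0.1 0.3 0.3] op 0.0555
  delta [0.02, 0.02, 2.49] rot [-0.02, -0.04, -0.05] rows 2.4
[[399.0, 443.0], [399.0, 421.0], [398.0, 322.0], [398.0, 296.0]]
```

View pics/w9.png

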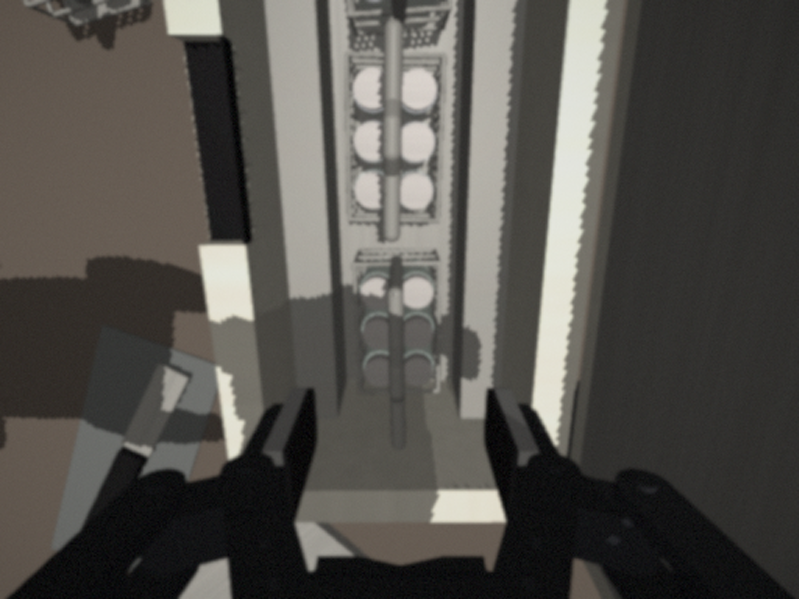

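The wrist view shows the handle of the right basket at (398,258–445), centred between the fingers at column 398 as predicted.

Request:
move_arm(plan=[{"delta_pos": [0,0,0.9],"rot": [0,0,0]},{"delta_pos": [0,0,1.7],"rot": [0,0,0]},{"delta_pos": [0,0,2.3],"rot": [0,0,0]},{"delta_pos": [0,0,2.5],"rot": [0,0,0]},{"delta_pos": [0,0,2.5],"rot": [0,0,0]},{"delta_pos": [0,0,2.5],"rot": [0,0,0]}])

```text
clock: 12.4
ee_pos: [0.626, 0.165, 0.1232]
orientation: [0.001, 0.569, 0.822, 0.004]
force: [0.6, 0.1, 0.4]
opening: 0.0555
finger_force: 0.0
```

Request:
move_arm(plan=[{"delta_pos": [0,0,0],"rot": [0,0,0]},{"delta_pos": [0,0,0],"rot": [0,0,0]},{"delta_pos": [0,0,0],"rot": [0,0,0]},{"delta_pos": [0,0,0],"rot": [0,0,0]},{"delta_pos": [0,0,0],"rot": [0,0,0]},{"delta_pos": [0,0,0],"rot": [0,0,0]},{"delta_pos": [0,0,0],"rot": [0,0,0]}], hand=1, squeeze=90)

```text
clock: 12.98
ee_pos: [0.6256, 0.1655, 0.1223]
orientation: [0.001, 0.569, 0.823, 0.004]
force: [-3.5, -1.0, 10.4]
opening: 0.0043
finger_force: 88.4
```

```bash
python3 -c "
from h import *
go(bath(.001,-.082,.31),ba+90)"
```

```text
t 12.98 pos [0.6256 0.1655 0.1223] head 110.68 F [-3.5 -1.  10.4] op 0.0043
  delta [-0.01, -0.01, -4.69] rot [0.06, -0.03, -0.03] rows 4.5
```

Request:
move_arm(plan=[{"delta_pos": [0,0,-0.3],"rot": [0,0,0]},{"delta_pos": [0,0,-0.9],"rot": [0,0,0]},{"delta_pos": [0,0,-1.6],"rot": [0,0,0]},{"delta_pos": [0,0,-2.3],"rot": [0,0,0]},{"delta_pos": [0,0,-3.0],"rot": [0,0,0]},{"delta_pos": [0,0,-3.7],"rot": [0,0,0]},{"delta_pos": [0,0,-4.4],"rot": [0,0,0]},{"delta_pos": [0,0,-4.8],"rot": [0,0,0]}])

```text
clock: 13.65
ee_pos: [0.6249, 0.1645, 0.3174]
orientation: [0.002, 0.569, 0.822, 0.005]
force: [0.2, 0.4, -2.0]
opening: 0.0047
finger_force: 88.8
```

```bash
python3 -c "
from h import *
p=rack(-.055-.115,-.12+.028,.315); print(p)
go(p,ra+90)"
```

```text
[ 0.42728952 -0.32030594  0.315     ]
t 13.65 pos [0.6249 0.1645 0.3174] head 110.67 F [ 0.2  0.4 -2. ] op 0.0047
  delta [-9.6, -8.9, -0.05] rot [0.07, -0.06, 7.89] rows 12.6
```

Request:
move_arm(plan=[{"delta_pos": [-0.4,-0.4,0],"rot": [0,0,0.3]},{"delta_pos": [-1.0,-0.95,0],"rot": [0,0,0.8]},{"delta_pos": [-1.7,-1.6,0],"rot": [0,0,1.4]},{"delta_pos": [-2.4,-2.25,0],"rot": [0,0,2]},{"delta_pos": [-3.1,-2.9,0],"rot": [0,0,2.6]},{"delta_pos": [-3.8,-3.5,0],"rot": [0,0,3.2]},{"delta_pos": [-4.4,-4.1,0],"rot": [0,0,3.7]},{"delta_pos": [-4.8,-4.45,0],"rot": [0,0,4]}])

```text
clock: 14.32
ee_pos: [0.5239, -0.0804, 0.3123]
orientation: [-0.0, 0.729, 0.685, 0.003]
force: [0.2, 0.4, -3.5]
opening: 0.0045
finger_force: 88.7
```

```bash
python3 -c "
from h import *
p=rack(-.055-.115,-.12+.028,.315); print(p)
go(p,ra+90)"
```

```text
[ 0.42728952 -0.32030594  0.315     ]
t 14.32 pos [ 0.5239 -0.0804  0.3123] head 86.42 F [ 0.2  0.4 -3.5] op 0.0045
  delta [-6.14, -2.04, -0.1] rot [0.03, -0.05, 3.85] rows 6.2
```

Request:
move_arm(plan=[{"delta_pos": [-0.5,-0.17,-0.1],"rot": [0,0,0.3]},{"delta_pos": [-1.4,-0.46,-0.1],"rot": [0,0,0.9]},{"delta_pos": [-2.3,-0.76,-0.1],"rot": [0,0,1.5]},{"delta_pos": [-3.2,-1.06,-0.1],"rot": [0,0,2.1]},{"delta_pos": [-4.1,-1.36,-0.1],"rot": [0,0,2.7]},{"delta_pos": [-5.0,-1.66,-0.1],"rot": [0,0,3.2]},{"delta_pos": [-5.8,-1.92,-0.1],"rot": [0,0,3.6]},{"delta_pos": [-6.14,-2.04,-0.1],"rot": [0,0,3.85]}])

```text
clock: 14.98
ee_pos: [0.4282, -0.3218, 0.3146]
orientation: [-0.001, 0.851, 0.525, 0.003]
force: [-0.4, 0.3, -2.8]
opening: 0.0049
finger_force: 88.7
```

Request:
move_arm(plan=[{"delta_pos": [0,0,0.3],"rot": [0,0,0]},{"delta_pos": [0,0,1.0],"rot": [0,0,0]},{"delta_pos": [0,0,1.7],"rot": [0,0,0]},{"delta_pos": [0,0,2.4],"rot": [0,0,0]},{"delta_pos": [0,0,2.8],"rot": [0,0,0]},{"delta_pos": [0,0,2.95],"rot": [0,0,0]},{"delta_pos": [0,0,2.95],"rot": [0,0,0]}])

```text
clock: 15.57
ee_pos: [0.43, -0.3174, 0.1953]
orientation: [-0.002, 0.85, 0.527, 0.003]
force: [0.1, 0.4, -2.0]
opening: 0.0047
finger_force: 88.6
```

```bash
python3 -c "
from h import *
go(rack(-.055-.115,-.12+.028,.197),ra+90)
go(rack(-.058,-.12+.028,.197),ra+90)"
```

```text
t 15.57 pos [ 0.43   -0.3174  0.1953] head 63.57 F [ 0.1  0.4 -2. ] op 0.0047
  delta [-0.09, -0.03, -0.04] rot [-0.01, -0.07, 0.04] rows 0.1
t 15.57 pos [ 0.43   -0.3174  0.1953] head 63.57 F [ 0.1  0.4 -2. ] op 0.0047
  delta [-0.11, 2.77, -0.04] rot [-0.01, -0.07, 0.04] rows 2.7
```

Request:
move_arm(plan=[{"delta_pos": [-0.1,0.3,-0.05],"rot": [0,0,0]},{"delta_pos": [-0.1,0.8,-0.05],"rot": [0,0,0]},{"delta_pos": [-0.1,1.3,-0.05],"rot": [0,0,0]},{"delta_pos": [-0.1,1.8,-0.05],"rot": [0,0,0]},{"delta_pos": [-0.1,2.3,-0.05],"rot": [0,0,0]},{"delta_pos": [-0.1,2.65,-0.05],"rot": [0,0,0]},{"delta_pos": [-0.1,2.77,-0.05],"rot": [0,0,0]},{"delta_pos": [-0.1,2.77,-0.05],"rot": [0,0,0]}])

```text
clock: 16.23
ee_pos: [0.5289, -0.3714, 0.1994]
orientation: [-0.0, 0.85, 0.527, 0.003]
force: [-0.4, 0.3, -2.7]
opening: 0.0043
finger_force: 88.7
```

```bash
python3 -c "
from h import *
go(rack(-.058,-.12+.028,.165),ra+90)"
```

```text
t 16.23 pos [ 0.5289 -0.3714  0.1994] head 63.59 F [-0.4  0.3 -2.7] op 0.0043
  delta [-0.01, -0.05, 0.86] rot [0.03, -0.06, 0.05] rows 0.8
```

Lower until the weight is taken by the hook.

Request:
move_arm(plan=[{"delta_pos": [0,0,0.2],"rot": [0,0,0]},{"delta_pos": [0,0,0.4],"rot": [0,0,0]},{"delta_pos": [0,0,0.6],"rot": [0,0,0]},{"delta_pos": [0,0,0.75],"rot": [0,0,0]},{"delta_pos": [0,0,0.82],"rot": [0,0,0]},{"delta_pos": [0,0,0.82],"rot": [0,0,0]}])

```text
clock: 16.73
ee_pos: [0.5275, -0.3702, 0.1644]
orientation: [-0.002, 0.85, 0.527, 0.003]
force: [0.2, 1.4, -2.6]
opening: 0.0045
finger_force: 88.9
```

```bash
python3 -c "
from h import *
go(rack(-.058,-.12+.028,.165),ra+90); print(sense()['ft_torque'])"
```

```text
t 16.73 pos [ 0.5275 -0.3702  0.1644] head 63.56 F [ 0.2  1.4 -2.6] op 0.0045
  delta [-0.01, 0.0, -0.01] rot [-0.0, -0.07, 0.04] rows 0.1
[ 0.28314903 -0.06630285 -0.00130493]
```

Request:
move_arm(plan=[{"delta_pos": [0,0,0.05],"rot": [0,0,0]},{"delta_pos": [0,0,0.1],"rot": [0,0,0]},{"delta_pos": [0,0,0.1],"rot": [0,0,0]}])

```text
clock: 16.98
ee_pos: [0.5283, -0.3708, 0.1624]
orientation: [-0.0, 0.85, 0.527, 0.003]
force: [-4.0, 4.7, 14.4]
opening: 0.0049
finger_force: 91.0
```

Request:
move_arm(plan=[{"delta_pos": [0,0,0.05],"rot": [0,0,0]},{"delta_pos": [0,0,0.08],"rot": [0,0,0]},{"delta_pos": [0,0,0.08],"rot": [0,0,0]}])

```text
clock: 17.23
ee_pos: [0.5299, -0.3715, 0.1605]
orientation: [0.002, 0.85, 0.527, 0.004]
force: [4.0, 5.5, 20.2]
opening: 0.0044
finger_force: 94.2
```

Request:
move_arm(plan=[{"delta_pos": [0,0,-0.05],"rot": [0,0,0]},{"delta_pos": [0,0,-0.05],"rot": [0,0,0]},{"delta_pos": [0,0,-0.05],"rot": [0,0,0]},{"delta_pos": [0,0,-0.05],"rot": [0,0,0]},{"delta_pos": [0,0,-0.05],"rot": [0,0,0]},{"delta_pos": [0,0,-0.05],"rot": [0,0,0]}], hand=0.3)

```text
clock: 17.73
ee_pos: [0.528, -0.3706, 0.1599]
orientation: [-0.001, 0.85, 0.527, 0.003]
force: [0.1, 0.7, -0.3]
opening: 0.0297
finger_force: 0.0
```

Request:
move_arm(plan=[{"delta_pos": [0,0,-0.4],"rot": [0,0,0]},{"delta_pos": [0,0,-1.2],"rot": [0,0,0]},{"delta_pos": [0,0,-2.1],"rot": [0,0,0]},{"delta_pos": [0,0,-3.0],"rot": [0,0,0]},{"delta_pos": [0,0,-3.6],"rot": [0,0,0]},{"delta_pos": [0,0,-3.8],"rot": [0,0,0]}])

```text
clock: 18.23
ee_pos: [0.5284, -0.3723, 0.3166]
orientation: [0.002, 0.85, 0.527, 0.004]
force: [0.7, -0.2, -0.6]
opening: 0.0298
finger_force: 0.0
```

```bash
python3 -c "
from h import *
go(bath(.001,.03,.32),ba+90)
# hung check: difference top image around hook3 before/after, and expected vial area brightness
a=load('top')['image'].astype(int); c=snap('top'); d=np.abs(c['image'].astype(int)-a).sum(2)
for n,z in(('handle L',.178),):
  for k in(-.042,-.028,0,.042): 
    u=proj(c,rack(-.058,-.12+k,z if k else .188)); print(k,u,c['image'][int(u[1])-1:int(u[1])+2,int(u[0])].tolist())
"
```

```text
t 18.23 pos [ 0.5284 -0.3723  0.3166] head 63.56 F [ 0.7 -0.2 -0.6] op 0.0298
  delta [14.98, -5.88, -0.05] rot [0.09, -0.02, -7.88] rows 15.4
-0.042 [405.68635521 195.34922576] [[93, 89, 92], [65, 64, 64], [45, 45, 45]]
-0.028 [401.88933113 193.30754698] [[66, 64, 63], [73, 71, 70], [85, 80, 82]]
0 [395.15568855 188.95316487] [[72, 79, 87], [93, 90, 88], [109, 103, 94]]
0.042 [382.8155434  183.08274412] [[91, 89, 88], [72, 71, 68], [76, 72, 72]]
```

Request:
move_arm(plan=[{"delta_pos": [7.5,-2.95,0],"rot": [0,0,-4]},{"delta_pos": [7.5,-2.95,0],"rot": [0,0,-4]},{"delta_pos": [7.5,-2.95,0],"rot": [0,0,-4]},{"delta_pos": [7.5,-2.95,0],"rot": [0,0,-4]},{"delta_pos": [7.5,-2.95,0],"rot": [0,0,-4]},{"delta_pos": [7.5,-2.95,0],"rot": [0,0,-4]},{"delta_pos": [7.5,-2.95,0],"rot": [0,0,-4]},{"delta_pos": [7.5,-2.95,0],"rot": [0,0,-4]}], hand=-0.3)

```text
clock: 18.95
ee_pos: [0.5545, -0.0471, 0.3125]
orientation: [-0.001, 0.722, 0.692, 0.003]
force: [1.1, 0.7, 0.0]
opening: 0.0556
finger_force: 0.0
```

```bash
python3 -c "
from h import *
go(bath(.001,.03,.22),ba+90)"
```

```text
t 18.95 pos [ 0.5545 -0.0471  0.3125] head 87.62 F [1.1 0.7 0. ] op 0.0556
  delta [7.91, 0.42, 2.36] rot [0.03, -0.05, -3.87] rows 7.9
```

Request:
move_arm(plan=[{"delta_pos": [1.0,0.05,0],"rot": [0,0,-1]},{"delta_pos": [2.0,0.1,0],"rot": [0,0,-2]},{"delta_pos": [3,0.15,0],"rot": [0,0,-3]},{"delta_pos": [4,0.2,0],"rot": [0,0,-3.87]},{"delta_pos": [5,0.25,0.2],"rot": [0,0,-3.87]},{"delta_pos": [6,0.3,0.5],"rot": [0,0,-3.87]},{"delta_pos": [6.95,0.36,0.7],"rot": [0,0,-3.87]},{"delta_pos": [7.9,0.42,0.9],"rot": [0,0,-3.87]}])

```text
clock: 19.62
ee_pos: [0.5848, 0.2669, 0.2774]
orientation: [-0.0, 0.568, 0.823, 0.002]
force: [0.5, -1.1, -0.1]
opening: 0.0555
finger_force: 0.0
```

```bash
python3 -c "
from h import *
go(bath(.001,.03,.119),ba+90)"
```

```text
t 19.62 pos [0.5848 0.2669 0.2774] head 110.8 F [ 0.5 -1.1 -0.1] op 0.0555
  delta [0.03, -0.0, 3.96] rot [0.03, -0.03, -0.01] rows 3.8
```

Request:
move_arm(plan=[{"delta_pos": [0,0,0.9],"rot": [0,0,0]},{"delta_pos": [0,0,1.8],"rot": [0,0,0]},{"delta_pos": [0,0,2.7],"rot": [0,0,0]},{"delta_pos": [0,0,3.5],"rot": [0,0,0]},{"delta_pos": [0,0,3.95],"rot": [0,0,0]},{"delta_pos": [0,0,3.95],"rot": [0,0,0]},{"delta_pos": [0,0,3.95],"rot": [0,0,0]}])

```text
clock: 20.2
ee_pos: [0.5854, 0.2654, 0.1203]
orientation: [-0.001, 0.568, 0.823, 0.002]
force: [0.7, -1.0, 0.9]
opening: 0.0555
finger_force: 0.0
```

Request:
move_arm(plan=[{"delta_pos": [0,0,0],"rot": [0,0,0]},{"delta_pos": [0,0,0],"rot": [0,0,0]},{"delta_pos": [0,0,0],"rot": [0,0,0]},{"delta_pos": [0,0,0],"rot": [0,0,0]},{"delta_pos": [0,0,0],"rot": [0,0,0]},{"delta_pos": [0,0,0],"rot": [0,0,0]},{"delta_pos": [0,0,0],"rot": [0,0,0]}], hand=1, squeeze=90)

```text
clock: 20.78
ee_pos: [0.5867, 0.2659, 0.1229]
orientation: [0.001, 0.568, 0.823, 0.004]
force: [-2.7, -0.4, 9.9]
opening: 0.0047
finger_force: 88.4
```

Request:
move_arm(plan=[{"delta_pos": [0,0,-0.3],"rot": [0,0,0]},{"delta_pos": [0,0,-0.9],"rot": [0,0,0]},{"delta_pos": [0,0,-1.6],"rot": [0,0,0]},{"delta_pos": [0,0,-2.3],"rot": [0,0,0]},{"delta_pos": [0,0,-3.0],"rot": [0,0,0]},{"delta_pos": [0,0,-3.7],"rot": [0,0,0]},{"delta_pos": [0,0,-4.4],"rot": [0,0,0]},{"delta_pos": [0,0,-4.8],"rot": [0,0,0]}])

```text
clock: 21.45
ee_pos: [0.5859, 0.2649, 0.318]
orientation: [0.001, 0.568, 0.823, 0.005]
force: [0.1, -0.4, -2.8]
opening: 0.0051
finger_force: 88.9
```

```bash
python3 -c "
from h import *
p=rack(-.055-.115,.028,.315)
go(p,ra+90)"
```

```text
t 21.45 pos [0.5859 0.2649 0.318 ] head 110.79 F [ 0.1 -0.4 -2.8] op 0.0051
  delta [-10.24, -6.69, -0.02] rot [0.08, -0.07, 7.91] rows 11.7
```

Request:
move_arm(plan=[{"delta_pos": [-0.4,-0.25,0],"rot": [0,0,0.3]},{"delta_pos": [-1.1,-0.7,0],"rot": [0,0,0.8]},{"delta_pos": [-1.8,-1.2,0],"rot": [0,0,1.4]},{"delta_pos": [-2.6,-1.7,0],"rot": [0,0,2]},{"delta_pos": [-3.4,-2.2,0],"rot": [0,0,2.6]},{"delta_pos": [-4.1,-2.7,0],"rot": [0,0,3.2]},{"delta_pos": [-4.7,-3.1,0],"rot": [0,0,3.7]},{"delta_pos": [-5.1,-3.35,0],"rot": [0,0,4]}])

```text
clock: 22.12
ee_pos: [0.5314, 0.0241, 0.313]
orientation: [-0.0, 0.728, 0.685, 0.003]
force: [0.8, -0.5, -2.9]
opening: 0.0047
finger_force: 88.7
```

```bash
python3 -c "
from h import *
go(rack(-.055-.115,.028,.315),ra+90)"
```

```text
t 22.12 pos [0.5314 0.0241 0.313 ] head 86.53 F [ 0.8 -0.5 -2.9] op 0.0047
  delta [-5.99, -0.89, -0.08] rot [0.03, -0.05, 3.87] rows 5.8
```

Request:
move_arm(plan=[{"delta_pos": [-0.5,-0.07,-0.08],"rot": [0,0,0.3]},{"delta_pos": [-1.4,-0.2,-0.08],"rot": [0,0,0.9]},{"delta_pos": [-2.3,-0.34,-0.08],"rot": [0,0,1.5]},{"delta_pos": [-3.2,-0.47,-0.08],"rot": [0,0,2.1]},{"delta_pos": [-4.1,-0.6,-0.08],"rot": [0,0,2.7]},{"delta_pos": [-5.0,-0.74,-0.08],"rot": [0,0,3.2]},{"delta_pos": [-5.7,-0.85,-0.08],"rot": [0,0,3.7]},{"delta_pos": [-6,-0.9,-0.08],"rot": [0,0,3.9]}])

```text
clock: 22.78
ee_pos: [0.4822, -0.2143, 0.3147]
orientation: [-0.0, 0.852, 0.523, 0.003]
force: [-0.3, 0.2, -3.8]
opening: 0.0047
finger_force: 88.8
```

Request:
move_arm(plan=[{"delta_pos": [0,0,0.3],"rot": [0,0,0]},{"delta_pos": [0,0,1.0],"rot": [0,0,0]},{"delta_pos": [0,0,1.7],"rot": [0,0,0]},{"delta_pos": [0,0,2.4],"rot": [0,0,0]},{"delta_pos": [0,0,2.8],"rot": [0,0,0]},{"delta_pos": [0,0,2.9],"rot": [0,0,0]},{"delta_pos": [0,0,2.9],"rot": [0,0,0]}])

```text
clock: 23.37
ee_pos: [0.4834, -0.21, 0.1977]
orientation: [-0.002, 0.851, 0.526, 0.003]
force: [0.1, -0.1, -3.1]
opening: 0.0047
finger_force: 88.6
```

```bash
python3 -c "
from h import *
go(rack(-.055-.115,.028,.198),ra+90)
go(rack(-.058,.028,.198),ra+90)
c=snap('top'); L=c['image'].astype(int)
"
```

```text
t 23.37 pos [ 0.4834 -0.21    0.1977] head 63.41 F [ 0.1 -0.1 -3.1] op 0.0047
  delta [-0.09, -0.01, -0.01] rot [-0.0, -0.06, 0.02] rows 0.1
t 23.37 pos [ 0.4834 -0.21    0.1977] head 63.41 F [ 0.1 -0.1 -3.1] op 0.0047
  delta [-0.1, 2.79, -0.01] rot [-0.0, -0.06, 0.02] rows 2.7
```

Request:
move_arm(plan=[{"delta_pos": [-0.1,0.3,-0.02],"rot": [0,0,0]},{"delta_pos": [-0.1,0.8,-0.02],"rot": [0,0,0]},{"delta_pos": [-0.1,1.3,-0.02],"rot": [0,0,0]},{"delta_pos": [-0.1,1.8,-0.02],"rot": [0,0,0]},{"delta_pos": [-0.1,2.3,-0.02],"rot": [0,0,0]},{"delta_pos": [-0.1,2.65,-0.02],"rot": [0,0,0]},{"delta_pos": [-0.1,2.78,-0.02],"rot": [0,0,0]},{"delta_pos": [-0.1,2.78,-0.02],"rot": [0,0,0]}])

```text
clock: 24.08
ee_pos: [0.5825, -0.2645, 0.2002]
orientation: [-0.0, 0.851, 0.525, 0.004]
force: [-1.5, -0.2, -3.5]
opening: 0.0048
finger_force: 88.7
```

Request:
move_arm(plan=[{"delta_pos": [0,0,0.2],"rot": [0,0,0]},{"delta_pos": [0,0,0.4],"rot": [0,0,0]},{"delta_pos": [0,0,0.6],"rot": [0,0,0]},{"delta_pos": [0,0,0.75],"rot": [0,0,0]},{"delta_pos": [0,0,0.85],"rot": [0,0,0]},{"delta_pos": [0,0,0.85],"rot": [0,0,0]}])

```text
clock: 24.58
ee_pos: [0.5808, -0.2637, 0.1643]
orientation: [-0.001, 0.851, 0.525, 0.003]
force: [-5.5, 0.5, 4.0]
opening: 0.0045
finger_force: 89.6
```

```bash
python3 -c "
from h import *
go(rack(-.058,.028,.1625),ra+90)
"
```

```text
t 24.58 pos [ 0.5808 -0.2637  0.1643] head 63.38 F [-5.5  0.5  4. ] op 0.0045
  delta [0.01, 0.01, 0.04] rot [0.0, -0.06, 0.01] rows 0.0
```

Request:
move_arm(plan=[{"delta_pos": [0,0,0.02],"rot": [0,0,0]},{"delta_pos": [0,0,0.02],"rot": [0,0,0]},{"delta_pos": [0,0,0.02],"rot": [0,0,0]},{"delta_pos": [0,0,0.02],"rot": [0,0,0]},{"delta_pos": [0,0,0.02],"rot": [0,0,0]},{"delta_pos": [0,0,0.02],"rot": [0,0,0]}], hand=0.3)

```text
clock: 25.08
ee_pos: [0.5815, -0.2637, 0.1641]
orientation: [-0.001, 0.851, 0.525, 0.003]
force: [0.5, -0.1, 0.3]
opening: 0.0296
finger_force: 0.0
```

Request:
move_arm(plan=[{"delta_pos": [0,0,-0.4],"rot": [0,0,0]},{"delta_pos": [0,0,-1.2],"rot": [0,0,0]},{"delta_pos": [0,0,-2.1],"rot": [0,0,0]},{"delta_pos": [0,0,-3.0],"rot": [0,0,0]},{"delta_pos": [0,0,-3.6],"rot": [0,0,0]},{"delta_pos": [0,0,-3.8],"rot": [0,0,0]}])

```text
clock: 25.58
ee_pos: [0.582, -0.2652, 0.3207]
orientation: [0.002, 0.851, 0.525, 0.005]
force: [0.6, -0.1, 1.3]
opening: 0.0297
finger_force: 0.0
```

```bash
python3 -c "
from h import *
go(bath(.001,.137,.28),ba+90)
"
```

```text
t 25.58 pos [ 0.582  -0.2652  0.3207] head 63.39 F [ 0.6 -0.1  1.3] op 0.0297
  delta [13.77, -7.9, 1.04] rot [0.09, -0.02, -7.91] rows 15.3
```

Request:
move_arm(plan=[{"delta_pos": [6.9,-3.95,0],"rot": [0,0,-4]},{"delta_pos": [6.9,-3.95,0],"rot": [0,0,-4]},{"delta_pos": [6.9,-3.95,0],"rot": [0,0,-4]},{"delta_pos": [6.9,-3.95,0],"rot": [0,0,-4]},{"delta_pos": [6.9,-3.95,0],"rot": [0,0,-4]},{"delta_pos": [6.9,-3.95,0],"rot": [0,0,-4]},{"delta_pos": [6.9,-3.95,0],"rot": [0,0,-4]},{"delta_pos": [6.9,-3.95,0],"rot": [0,0,-4]}], hand=-0.3)

```text
clock: 26.25
ee_pos: [0.5623, 0.0565, 0.3172]
orientation: [-0.001, 0.723, 0.691, 0.003]
force: [0.1, -0.0, -0.4]
opening: 0.0555
finger_force: 0.0
```

```bash
python3 -c "
from h import *
go(bath(.001,.137,.28),ba+90)"
```

```text
t 26.25 pos [0.5623 0.0565 0.3172] head 87.47 F [ 0.1 -0.  -0.4] op 0.0555
  delta [7.78, -0.74, 0.97] rot [0.04, -0.05, -3.89] rows 7.6
```

Request:
move_arm(plan=[{"delta_pos": [1.0,-0.1,0],"rot": [0,0,-1]},{"delta_pos": [2.0,-0.2,0],"rot": [0,0,-2]},{"delta_pos": [3,-0.3,0],"rot": [0,0,-3]},{"delta_pos": [4,-0.4,0],"rot": [0,0,-3.89]},{"delta_pos": [5,-0.5,0.2],"rot": [0,0,-3.89]},{"delta_pos": [6,-0.6,0.5],"rot": [0,0,-3.89]},{"delta_pos": [6.95,-0.68,0.7],"rot": [0,0,-3.89]},{"delta_pos": [7.75,-0.74,0.97],"rot": [0,0,-3.89]}])

```text
clock: 26.92
ee_pos: [0.5471, 0.367, 0.2796]
orientation: [0.0, 0.568, 0.823, 0.003]
force: [1.0, 0.3, 0.9]
opening: 0.0552
finger_force: 0.0
```

```bash
python3 -c "
from h import *
go(bath(.001,.136,.119),ba+90)
c=snap('wrist'); g=c['image'].astype(int).sum(2)
for k in(-.035,-.028,-.02): 
  u=proj(c,bath(0,.107+k,.139)); r=int(u[1]); x=int(u[0]); print(np.round(u),g[r,x-24:x+25:2].tolist())"
```

```text
t 26.92 pos [0.5471 0.367  0.2796] head 110.78 F [1.  0.3 0.9] op 0.0552
  delta [0.01, -0.02, 4.01] rot [0.05, -0.03, -0.01] rows 3.9
[254. 246.] [231, 241, 238, 235, 240, 242, 235, 239, 238, 243, 238, 216, 222, 224, 222, 326, 468, 481, 486, 490, 495, 496, 487, 484, 468]
[254. 240.] [232, 243, 244, 234, 234, 242, 233, 240, 243, 244, 240, 222, 226, 234, 246, 435, 491, 479, 486, 495, 494, 498, 494, 486, 476]
[254. 232.] [231, 236, 240, 235, 228, 236, 235, 232, 241, 242, 231, 217, 232, 233, 205, 227, 323, 461, 488, 494, 500, 493, 491, 490, 474]
```

Request:
move_arm(plan=[{"delta_pos": [0,0,0.9],"rot": [0,0,0]},{"delta_pos": [0,0,1.8],"rot": [0,0,0]},{"delta_pos": [0,0,2.7],"rot": [0,0,0]},{"delta_pos": [0,0,3.5],"rot": [0,0,0]},{"delta_pos": [0,0,4],"rot": [0,0,0]},{"delta_pos": [0,0,4],"rot": [0,0,0]},{"delta_pos": [0,0,4],"rot": [0,0,0]}])

```text
clock: 27.55
ee_pos: [0.5481, 0.3647, 0.1196]
orientation: [-0.0, 0.568, 0.823, 0.002]
force: [0.7, 0.8, 1.0]
opening: 0.0555
finger_force: 0.0
```

Request:
move_arm(plan=[{"delta_pos": [0,0,0],"rot": [0,0,0]},{"delta_pos": [0,0,0],"rot": [0,0,0]},{"delta_pos": [0,0,0],"rot": [0,0,0]},{"delta_pos": [0,0,0],"rot": [0,0,0]},{"delta_pos": [0,0,0],"rot": [0,0,0]},{"delta_pos": [0,0,0],"rot": [0,0,0]},{"delta_pos": [0,0,0],"rot": [0,0,0]}], hand=1, squeeze=90)

```text
clock: 28.13
ee_pos: [0.5489, 0.3655, 0.1214]
orientation: [0.0, 0.568, 0.823, 0.004]
force: [-2.2, 0.3, 8.1]
opening: 0.0046
finger_force: 88.3
```

Request:
move_arm(plan=[{"delta_pos": [0,0,-0.3],"rot": [0,0,0]},{"delta_pos": [0,0,-0.9],"rot": [0,0,0]},{"delta_pos": [0,0,-1.6],"rot": [0,0,0]},{"delta_pos": [0,0,-2.3],"rot": [0,0,0]},{"delta_pos": [0,0,-3.0],"rot": [0,0,0]},{"delta_pos": [0,0,-3.7],"rot": [0,0,0]},{"delta_pos": [0,0,-4.4],"rot": [0,0,0]},{"delta_pos": [0,0,-4.8],"rot": [0,0,0]}])

```text
clock: 28.8
ee_pos: [0.5482, 0.3643, 0.3168]
orientation: [0.001, 0.568, 0.823, 0.005]
force: [0.3, 0.9, -2.3]
opening: 0.0052
finger_force: 88.6
```

```bash
python3 -c "
from h import *
go(rack(-.055-.115,.12+.028,.315),ra+90)"
```

```text
t 28.8 pos [0.5482 0.3643 0.3168] head 110.72 F [ 0.3  0.9 -2.3] op 0.0052
  delta [-10.88, -4.47, -0.04] rot [0.07, -0.07, 7.9] rows 11.3
```

Request:
move_arm(plan=[{"delta_pos": [-0.4,-0.17,0],"rot": [0,0,0.3]},{"delta_pos": [-1.2,-0.5,0],"rot": [0,0,0.8]},{"delta_pos": [-2.0,-0.82,0],"rot": [0,0,1.4]},{"delta_pos": [-2.8,-1.15,0],"rot": [0,0,2]},{"delta_pos": [-3.6,-1.48,0],"rot": [0,0,2.6]},{"delta_pos": [-4.4,-1.8,0],"rot": [0,0,3.2]},{"delta_pos": [-5.1,-2.1,0],"rot": [0,0,3.7]},{"delta_pos": [-5.5,-2.26,0],"rot": [0,0,4]}])

```text
clock: 29.47
ee_pos: [0.5405, 0.1234, 0.312]
orientation: [-0.0, 0.729, 0.685, 0.003]
force: [1.0, 0.2, -2.5]
opening: 0.005
finger_force: 88.4
```

```bash
python3 -c "
from h import *
go(rack(-.055-.115,.12+.028,.315),ra+90)"
```

```text
t 29.47 pos [0.5405 0.1234 0.312 ] head 86.46 F [ 1.   0.2 -2.5] op 0.005
  delta [-5.73, 0.22, -0.1] rot [0.03, -0.05, 3.86] rows 5.5
```

Request:
move_arm(plan=[{"delta_pos": [-0.5,0,-0.1],"rot": [0,0,0.3]},{"delta_pos": [-1.3,0.05,-0.1],"rot": [0,0,0.9]},{"delta_pos": [-2.2,0.1,-0.1],"rot": [0,0,1.5]},{"delta_pos": [-3.1,0.15,-0.1],"rot": [0,0,2.1]},{"delta_pos": [-4.0,0.2,-0.1],"rot": [0,0,2.7]},{"delta_pos": [-4.8,0.2,-0.1],"rot": [0,0,3.2]},{"delta_pos": [-5.5,0.2,-0.1],"rot": [0,0,3.7]},{"delta_pos": [-5.73,0.2,-0.1],"rot": [0,0,3.9]}])

```text
clock: 30.13
ee_pos: [0.5355, -0.1065, 0.3147]
orientation: [-0.0, 0.853, 0.523, 0.003]
force: [-0.9, -0.0, -2.0]
opening: 0.005
finger_force: 88.4
```

Request:
move_arm(plan=[{"delta_pos": [0,0,0.3],"rot": [0,0,0]},{"delta_pos": [0,0,1.0],"rot": [0,0,0]},{"delta_pos": [0,0,1.7],"rot": [0,0,0]},{"delta_pos": [0,0,2.4],"rot": [0,0,0]},{"delta_pos": [0,0,2.8],"rot": [0,0,0]},{"delta_pos": [0,0,2.9],"rot": [0,0,0]},{"delta_pos": [0,0,2.9],"rot": [0,0,0]}])

```text
clock: 30.72
ee_pos: [0.5361, -0.102, 0.1976]
orientation: [-0.002, 0.851, 0.525, 0.003]
force: [0.6, -0.7, -1.2]
opening: 0.0046
finger_force: 88.4
```

```bash
python3 -c "
from h import *
go(rack(-.058,.12+.028,.198),ra+90)
"
```

```text
t 30.72 pos [ 0.5361 -0.102   0.1976] head 63.35 F [ 0.6 -0.7 -1.2] op 0.0046
  delta [-0.1, 2.82, -0.01] rot [-0.0, -0.06, 0.01] rows 2.7
```

Request:
move_arm(plan=[{"delta_pos": [-0.1,0.3,-0.02],"rot": [0,0,0]},{"delta_pos": [-0.1,0.8,-0.02],"rot": [0,0,0]},{"delta_pos": [-0.1,1.3,-0.02],"rot": [0,0,0]},{"delta_pos": [-0.1,1.8,-0.02],"rot": [0,0,0]},{"delta_pos": [-0.1,2.3,-0.02],"rot": [0,0,0]},{"delta_pos": [-0.1,2.65,-0.02],"rot": [0,0,0]},{"delta_pos": [-0.1,2.8,-0.02],"rot": [0,0,0]},{"delta_pos": [-0.1,2.8,-0.02],"rot": [0,0,0]}])

```text
clock: 31.38
ee_pos: [0.636, -0.1567, 0.2002]
orientation: [-0.0, 0.851, 0.525, 0.004]
force: [-0.9, 0.6, -2.8]
opening: 0.0046
finger_force: 88.5
```

Request:
move_arm(plan=[{"delta_pos": [0,0,0.2],"rot": [0,0,0]},{"delta_pos": [0,0,0.4],"rot": [0,0,0]},{"delta_pos": [0,0,0.6],"rot": [0,0,0]},{"delta_pos": [0,0,0.75],"rot": [0,0,0]},{"delta_pos": [0,0,0.85],"rot": [0,0,0]},{"delta_pos": [0,0,0.85],"rot": [0,0,0]}])

```text
clock: 31.88
ee_pos: [0.6343, -0.1563, 0.1642]
orientation: [-0.001, 0.851, 0.525, 0.002]
force: [-4.0, -5.1, 0.9]
opening: 0.0051
finger_force: 89.2
```

```bash
python3 -c "
from h import *
go(rack(-.058,.12+.028,.1625),ra+90)
"
```

```text
t 31.88 pos [ 0.6343 -0.1563  0.1642] head 63.33 F [-4.  -5.1  0.9] op 0.0051
  delta [0.01, 0.02, 0.04] rot [0.01, -0.05, 0.0] rows 0.0
```

Request:
move_arm(plan=[{"delta_pos": [0,0,-0.05],"rot": [0,0,0]},{"delta_pos": [-0.1,0,-0.05],"rot": [0,0,0]},{"delta_pos": [-0.1,0,0.0],"rot": [0,0,0]},{"delta_pos": [-0.1,0,0.04],"rot": [0,0,0]},{"delta_pos": [-0.1,0,0.04],"rot": [0,0,0]}])

```text
clock: 32.3
ee_pos: [0.6331, -0.1599, 0.1631]
orientation: [-0.001, 0.851, 0.525, 0.003]
force: [-1.4, -1.5, 3.2]
opening: 0.0052
finger_force: 89.4
```

Request:
move_arm(plan=[{"delta_pos": [0,0,0.01],"rot": [0,0,0]},{"delta_pos": [0,0,0.01],"rot": [0,0,0]},{"delta_pos": [0,0,0.01],"rot": [0,0,0]},{"delta_pos": [0,0,0.01],"rot": [0,0,0]},{"delta_pos": [0,0,0.01],"rot": [0,0,0]},{"delta_pos": [0,0,0.01],"rot": [0,0,0]}], hand=0.3)

```text
clock: 32.8
ee_pos: [0.6331, -0.1596, 0.1628]
orientation: [-0.001, 0.851, 0.525, 0.003]
force: [0.3, 0.1, 0.7]
opening: 0.0298
finger_force: 0.0
```

Request:
move_arm(plan=[{"delta_pos": [0,0,-0.4],"rot": [0,0,0]},{"delta_pos": [0,0,-1.2],"rot": [0,0,0]},{"delta_pos": [0,0,-2.1],"rot": [0,0,0]},{"delta_pos": [0,0,-3.0],"rot": [0,0,0]},{"delta_pos": [0,0,-3.6],"rot": [0,0,0]},{"delta_pos": [0,0,-3.8],"rot": [0,0,0]}])

```text
clock: 33.3
ee_pos: [0.6337, -0.1608, 0.3195]
orientation: [0.001, 0.851, 0.525, 0.005]
force: [0.2, -0.8, 1.1]
opening: 0.03
finger_force: 0.0
```

```bash
python3 -c "
from h import *
c=snap('top'); im=c['image'].astype(int)
import scipy.ndimage as nd
# fresh: bright/gray pixels near bench pos; print mask stats
x0,y0,x1,y1=160,205,215,250
sub=im[y0:y1,x0:x1]; g=sub.sum(2)
for r in range(0,y1-y0,1): print(''.join(' .:-=+*#%@'[min(9,int(v//70))] for v in g[r]))
w=sub.min(2)>150; ys,xs=np.nonzero(w)
r=cv2.minAreaRect(np.c_[xs+x0,ys+y0].astype(np.float32)); print(r)
P=[onz(c,*p,.05)[:2] for p in cv2.boxPoints(r)]; print(np.round(P,4).tolist(),np.mean(P,0))
"
```

```text
--::::....::.:::::---=-===-============--========---===
-::::::::::::::---=-==-=-==========---==-==-====-======
--:::.::::::---=-====-=-=-===---=-===-=================
=-----------=====--=========-==-===-==-=-=--=======-=-=
==-===--==-====-======-====-======-====-=====--======-=
=-======-==--====-======-=======-=========-===-===---==
-===--==-=========-==-==========-==-=--===-====--======
==-===-===========-==-===-========-====-=-=====------==
==-==-=-=====-===-=-==--==============-========-------=
=======-===-====--====-=====--==-==-=-===-==-=====-----
=-=--========-=-========-=--===========-===-========---
==-=--=============-==-====-====-=======-==-==+=======-
=-=-=-===--==-====--===-==--=====--=========+++++======
===-=-=-=-=====--=-============+*+----=-===++++++++====
==-====-====-========--====-=++++++=---==-=+++++++++++=
=-==---=======-==-=======--=+++=-+*+-:-=--=++++++++++++
-=-=-============-========+**###+=**=----=+***+++++++++
==-=====-=-=======-====-+++*#%%%#==*+-::-+*******++++++
-=-======-==-===-=-====+++=*%%%##*===-::=**********++++
===-=====-=--===-===-=+++=-*%%#***=:
[... 853 characters left out ...]
######
:::---=-=======-+*+*%%%*+++=:::-=*#####################
:----=-==-=--==-=+*******--:::--+#%####################
-====-=-=====-=-======++=:::::--*#%%%%#%###############
===========--====-+***--:::::--+#%%%%%%#%#%%###########
======-=-===---=-=====-::-:::--+#%%%%%%%%%%%###########
---====---===-==-=--------:::-=*%%%%%%%%%%%%###########
==-==---==-=-=-===-=====-:::--+#%%%%%%%%%%%%%##%%#%####
--=====--===-===-=======-:::-=*#%%%%%%%%%%%%%%%%%%##%##
--===--==-====-==-====---:::-+#%%%%%%%%%%%%%%%%%%%%####
=======----==-===--====-:::-=*#%%%%%%%%%%%%%%%%%%%%#%%%
((193.0, 235.0), (28.0, 42.0), 90.0)
[[0.3997, 0.3354], [0.4031, 0.1902], [0.3073, 0.1877], [0.3035, 0.3325]] [0.35338359 0.26147173]
```

```bash
python3 -c "
from h import *
s=snap('scene'); t=load('top')
e=[np.array(p)/3+150 for p in((563,211),(660,230))]
A,B=[onz(s,*p,.105) for p in e]; print('scene handle',A,B,np.linalg.norm(A-B),(A+B)/2,'yaw of y',np.degrees(np.arctan2(*(A-B)[1::-1])))
# w3 via hand-eye
w=snap('wrist'); st=sense()
def T(p,q): M=np.eye(4); M[:3,:3]=R.from_quat([q[1],q[2],q[3],q[0]]).as_matrix(); M[:3,3]=p; return M
X=np.array(w['extrinsics'])@T(st['ee_pos'],st['orientation'])
w3=dict(w); w3['extrinsics']=X@np.linalg.inv(T([.3596,.1392,.2391],[-.071,.932,.182,.305]))
print('check',proj(w3,bath(-.085,0,.155))*1.56)
A,B=[onz(w3,u/1.56,v/1.56,.105) for u,v in((128,347),(288,318))]; print('w3 handle',A,B,np.linalg.norm(A-B),(A+B)/2)
# knocked? compare the vial pixels then and now in both static views
def cen(im,x0,y0,x1,y1,th=165):
    m=im[y0:y1,x0:x1].astype(int).min(2)>th; ys,xs=np.nonzero(m); return len(xs),xs.mean()+x0,ys.mean()+y0
o=cv2.resize(cv2.imread('pics/top0.png'),(512,384),interpolation=cv2.INTER_AREA)
print('top vials then/now',cen(o,168,217,190,246),cen(t['image'],168,217,190,246))
o=cv2.resize(cv2.imread('pics/scene0.png'),(512,384),interpolation=cv2.INTER_AREA)
print('scene then/now',cen(o,330,215,375,250),cen(s['image'],330,215,375,250))
d=np.abs(o[:,:,::-1].astype(int)-s['image']).sum(2)[205:250,325:378]; print('scene diff mean',d.mean())
"
```

```text
scene handle [0.39139033 0.25635992 0.105     ] [0.34162717 0.32595719 0.105     ] 0.08555788606820851 [0.36650875 0.29115856 0.105     ] yaw of y -54.434628986699764
check [390.20919879 143.11487018]
w3 handle [0.34166193 0.32414789 0.105     ] [0.3983402  0.23655094 0.105     ] 0.1043343231291851 [0.37000106 0.28034942 0.105     ]
top vials then/now (62, np.float64(182.59677419354838), np.float64(231.43548387096774)) (54, np.float64(182.35185185185185), np.float64(231.37037037037038))
scene then/now (542, np.float64(345.9280442804428), np.float64(240.6771217712177)) (474, np.float64(347.8966244725738), np.float64(238.18354430379748))
scene diff mean 63.548427672955974
```

```bash
python3 -c "
from h import *
go([.3828,.2682,.25],125.6)
t=load('top'); m=(t['image'][:,:,2].astype(int)-t['image'][:,:,0]>60).astype(np.uint8); m[:200]=0;m[:,:130]=0; m[:,170:]=0
ys,xs=np.nonzero(m); print('jar lid',onz(t,xs.mean(),ys.mean(),.1),len(xs))"
```

```text
t 33.45 pos [ 0.6324 -0.1604  0.3145] head 63.33 F [ 1.1  0.4 -0.4] op 0.0296
  delta [6.76, -10.39, 1.64] rot [0.05, -0.05, -10.38] rows 12.0
jar lid [0.35792842 0.4084452  0.1       ] 214
```

Request:
move_arm(plan=[{"delta_pos": [0,0,0],"rot": [0,0,0]}], hand=-0.4)

```text
clock: 33.53
ee_pos: [0.6319, -0.1602, 0.3131]
orientation: [-0.002, 0.851, 0.525, 0.002]
force: [0.3, -0.8, -0.0]
opening: 0.0404
finger_force: 0.0
```

Request:
move_arm(plan=[{"delta_pos": [3.8,-5.9,0],"rot": [0,0,-6]},{"delta_pos": [3.8,-5.9,0],"rot": [0,0,-6]},{"delta_pos": [3.8,-5.9,0],"rot": [0,0,-6]},{"delta_pos": [3.8,-5.9,0],"rot": [0,0,-6]},{"delta_pos": [3.8,-5.9,0],"rot": [0,0,-6]},{"delta_pos": [3.8,-5.9,0],"rot": [0,0,-6]},{"delta_pos": [3.8,-5.9,0],"rot": [0,0,-6]},{"delta_pos": [3.8,-5.9,0],"rot": [0,0,-6]}])

```text
clock: 34.2
ee_pos: [0.4861, 0.0852, 0.3141]
orientation: [-0.002, 0.646, 0.763, 0.003]
force: [0.7, -0.4, 0.3]
opening: 0.0597
finger_force: 0.0
```

```bash
python3 -c "
from h import *
go([.3828,.2682,.25],125.6)"
```

```text
t 34.2 pos [0.4861 0.0852 0.3141] head 99.51 F [ 0.7 -0.4  0.3] op 0.0597
  delta [4.93, -1.79, 1.63] rot [0.03, -0.05, -4.35] rows 5.3
```

Request:
move_arm(plan=[{"delta_pos": [4.9,-1.8,1.6],"rot": [0,0,-4.35]},{"delta_pos": [4.9,-1.8,1.6],"rot": [0,0,-4.35]},{"delta_pos": [4.9,-1.8,1.6],"rot": [0,0,-4.35]},{"delta_pos": [4.9,-1.8,1.6],"rot": [0,0,-4.35]},{"delta_pos": [4.9,-1.8,1.6],"rot": [0,0,-4.35]},{"delta_pos": [4.9,-1.8,1.6],"rot": [0,0,-4.35]},{"delta_pos": [4.9,-1.8,1.6],"rot": [0,0,-4.35]}])

```text
clock: 34.78
ee_pos: [0.3848, 0.2648, 0.2498]
orientation: [-0.001, 0.457, 0.889, 0.002]
force: [0.8, -1.0, -0.4]
opening: 0.0598
finger_force: 0.0
```

```bash
python3 -c "
from h import *
go([.3828,.2682,.114-.02],125.6)
c=snap('wrist'); im=c['image'].astype(int)
m=((im.min(2)>175)&(im.max(2)-im.min(2)<45)).astype(np.uint8)
print('pred ends',proj(c,(.3914,.2564,.105)),proj(c,(.3416,.326,.105)),'jar',proj(c,(.358,.408,.1)))
n,l,s,ce=cv2.connectedComponentsWithStats(m)
for i in range(1,n):
    if s[i,4]>60: print(s[i].tolist(),np.round(ce[i]),np.round(onz(c,*ce[i],.05),4))
"
```

```text
t 34.78 pos [0.3848 0.2648 0.2498] head 125.61 F [ 0.8 -1.  -0.4] op 0.0598
  delta [0.09, -0.0, 3.9] rot [0.02, -0.03, 0.0] rows 3.7
pred ends [255.41969419 195.6281348 ] [255.36266448 104.97290346] jar [326.87446305  34.50090697]
[235, 111, 10, 19, 162] [240. 119.] [0.3372 0.303  0.05  ]
[259, 111, 16, 20, 258] [266. 120.] [0.3611 0.319  0.05  ]
[354, 125, 158, 166, 6210] [422. 186.] [0.5524 0.3638 0.05  ]
[235, 136, 10, 17, 125] [240. 144.] [0.3523 0.2812 0.05  ]
[259, 136, 15, 18, 219] [266. 145.] [0.3762 0.2972 0.05  ]
[235, 160, 10, 17, 120] [240. 168.] [0.3679 0.2588 0.05  ]
[259, 161, 14, 16, 193] [265. 168.] [0.3916 0.2754 0.05  ]
[482, 304, 30, 56, 598] [498. 334.] [0.7888 0.2734 0.05  ]
```

Request:
move_arm(plan=[{"delta_pos": [0.09,-0.07,0.9],"rot": [0,0,0]},{"delta_pos": [0.09,-0.07,1.8],"rot": [0,0,0]},{"delta_pos": [0.09,-0.07,2.7],"rot": [0,0,0]},{"delta_pos": [0.09,-0.07,3.5],"rot": [0,0,0]},{"delta_pos": [0.09,-0.07,3.98],"rot": [0,0,0]},{"delta_pos": [0.09,-0.07,3.98],"rot": [0,0,0]},{"delta_pos": [0.09,-0.07,3.98],"rot": [0,0,0]}])

```text
clock: 35.42
ee_pos: [0.3838, 0.2645, 0.0923]
orientation: [0.0, 0.459, 0.888, 0.002]
force: [0.2, 0.3, -0.2]
opening: 0.0599
finger_force: 0.0
```

Request:
move_arm(plan=[{"delta_pos": [0,0,0],"rot": [0,0,0]},{"delta_pos": [0,0,0],"rot": [0,0,0]},{"delta_pos": [0,0,0],"rot": [0,0,0]},{"delta_pos": [0,0,0],"rot": [0,0,0]},{"delta_pos": [0,0,0],"rot": [0,0,0]},{"delta_pos": [0,0,0],"rot": [0,0,0]},{"delta_pos": [0,0,0],"rot": [0,0,0]}], hand=1, squeeze=90)

```text
clock: 36.0
ee_pos: [0.3839, 0.2656, 0.0936]
orientation: [0.001, 0.458, 0.889, 0.004]
force: [-2.4, -4.5, 14.1]
opening: 0.0044
finger_force: 88.2
```

Request:
move_arm(plan=[{"delta_pos": [0,0,-0.3],"rot": [0,0,0]},{"delta_pos": [0,0,-0.9],"rot": [0,0,0]},{"delta_pos": [0,0,-1.7],"rot": [0,0,0]},{"delta_pos": [0,0,-2.5],"rot": [0,0,0]},{"delta_pos": [0,0,-3.3],"rot": [0,0,0]},{"delta_pos": [0,0,-4.1],"rot": [0,0,0]},{"delta_pos": [0,0,-4.8],"rot": [0,0,0]},{"delta_pos": [0,0,-5.2],"rot": [0,0,0]}])

```text
clock: 36.67
ee_pos: [0.3831, 0.2648, 0.3042]
orientation: [0.002, 0.458, 0.889, 0.005]
force: [-0.3, 0.0, -2.0]
opening: 0.0044
finger_force: 88.5
```

```bash
python3 -c "
from h import *
go(bath(0,-.028,.31),ba+90)"
```

```text
t 36.67 pos [0.3831 0.2648 0.3042] head 125.44 F [-0.3  0.  -2. ] op 0.0044
  delta [-4.23, 3.77, -0.11] rot [0.1, -0.02, 2.43] rows 5.4
```

Request:
move_arm(plan=[{"delta_pos": [-0.4,0.35,-0.1],"rot": [0,0,0.2]},{"delta_pos": [-1.1,0.95,-0.1],"rot": [0,0,0.6]},{"delta_pos": [-1.8,1.6,-0.1],"rot": [0,0,1]},{"delta_pos": [-2.5,2.25,-0.1],"rot": [0,0,1.4]},{"delta_pos": [-3.2,2.85,-0.1],"rot": [0,0,1.8]},{"delta_pos": [-3.8,3.4,-0.1],"rot": [0,0,2.2]},{"delta_pos": [-4.23,3.77,-0.1],"rot": [0,0,2.4]},{"delta_pos": [-4.23,3.77,-0.1],"rot": [0,0,2.4]}])

```text
clock: 37.33
ee_pos: [0.6072, 0.2124, 0.3047]
orientation: [0.001, 0.568, 0.823, 0.003]
force: [-0.0, 0.2, -2.9]
opening: 0.005
finger_force: 88.5
```

```bash
python3 -c "
from h import *
go(bath(0,-.03,.126),ba+90)"
```

```text
t 37.33 pos [0.6072 0.2124 0.3047] head 110.82 F [-0.   0.2 -2.9] op 0.005
  delta [0.01, -0.08, 4.47] rot [0.06, -0.02, -0.0] rows 4.3
```

Request:
move_arm(plan=[{"delta_pos": [0,-0.07,0.3],"rot": [0,0,0]},{"delta_pos": [0,-0.07,0.9],"rot": [0,0,0]},{"delta_pos": [0,-0.07,1.6],"rot": [0,0,0]},{"delta_pos": [0,-0.07,2.3],"rot": [0,0,0]},{"delta_pos": [0,-0.07,3.0],"rot": [0,0,0]},{"delta_pos": [0,-0.07,3.7],"rot": [0,0,0]},{"delta_pos": [0,-0.07,4.2],"rot": [0,0,0]},{"delta_pos": [0,-0.07,4.35],"rot": [0,0,0]}])

```text
clock: 38.0
ee_pos: [0.5997, 0.2135, 0.1283]
orientation: [-0.001, 0.566, 0.824, 0.001]
force: [-1.4, -0.2, -2.5]
opening: 0.0042
finger_force: 88.4
```

Request:
move_arm(plan=[{"delta_pos": [0,0,0.1],"rot": [0,0,0]},{"delta_pos": [0,0,0.15],"rot": [0,0,0]},{"delta_pos": [0,0,0.15],"rot": [0,0,0]}])

```text
clock: 38.25
ee_pos: [0.6023, 0.2141, 0.1264]
orientation: [0.001, 0.566, 0.824, 0.004]
force: [0.1, -1.2, -2.1]
opening: 0.0043
finger_force: 88.4
```

Request:
move_arm(plan=[{"delta_pos": [0,0,0.06],"rot": [0,0,0]},{"delta_pos": [0,0,0.1],"rot": [0,0,0]},{"delta_pos": [0,0,0.1],"rot": [0,0,0]}])

```text
clock: 38.5
ee_pos: [0.603, 0.214, 0.1234]
orientation: [0.002, 0.566, 0.824, 0.004]
force: [-1.8, -3.6, 12.3]
opening: 0.0045
finger_force: 90.3
```

Request:
move_arm(plan=[{"delta_pos": [0,0,-0.03],"rot": [0,0,0]},{"delta_pos": [0,0,-0.03],"rot": [0,0,0]},{"delta_pos": [0,0,-0.03],"rot": [0,0,0]},{"delta_pos": [0,0,-0.03],"rot": [0,0,0]},{"delta_pos": [0,0,-0.03],"rot": [0,0,0]},{"delta_pos": [0,0,-0.03],"rot": [0,0,0]}], hand=0.3)

```text
clock: 39.0
ee_pos: [0.6018, 0.2139, 0.1226]
orientation: [0.0, 0.566, 0.824, 0.003]
force: [0.9, 0.1, 0.2]
opening: 0.0299
finger_force: 0.0
```

Request:
move_arm(plan=[{"delta_pos": [0,0,-0.5],"rot": [0,0,0]},{"delta_pos": [0,0,-1.4],"rot": [0,0,0]},{"delta_pos": [0,0,-2.4],"rot": [0,0,0]},{"delta_pos": [0,0,-3.4],"rot": [0,0,0]},{"delta_pos": [0,0,-4.4],"rot": [0,0,0]},{"delta_pos": [0,0,-5.4],"rot": [0,0,0]},{"delta_pos": [0,0,-6.4],"rot": [0,0,0]},{"delta_pos": [0,0,-7],"rot": [0,0,0]}])

```text
clock: 39.67
ee_pos: [0.601, 0.2126, 0.4074]
orientation: [0.002, 0.566, 0.824, 0.005]
force: [1.0, 0.6, -0.7]
opening: 0.0301
finger_force: 0.0
```

```bash
python3 -c "
from h import *
go(bath(.15,0,.40),ba+90)
c=snap('wrist'); im=c['image'].astype(int)
m=((im.min(2)>165)&(im.max(2)-im.min(2)<45)).astype(np.uint8)
n,l,s,ce=cv2.connectedComponentsWithStats(m)
for i in range(1,n):
    if 30<s[i,4]<600:
        p=onz(c,*ce[i],.08)[:2]-b; print(s[i,4],'bath xy',np.round([p@bx,p@by],3))
"
```

```text
t 39.67 pos [0.601  0.2126 0.4074] head 111.03 F [ 1.   0.6 -0.7] op 0.0301
  delta [0.69, 3.84, 0.23] rot [0.1, -0.03, 0.03] rows 3.8
550 bath xy [0.049 0.113]
92 bath xy [-0.016  0.029]
115 bath xy [0.012 0.029]
73 bath xy [-0.016  0.003]
103 bath xy [0.013 0.003]
71 bath xy [-0.016 -0.025]
97 bath xy [ 0.012 -0.024]
119 bath xy [-0.089 -0.063]
431 bath xy [ 0.295 -0.157]
383 bath xy [ 0.022 -0.22 ]
```

Request:
move_arm(plan=[{"delta_pos": [0.3,0.9,0],"rot": [0,0,0]},{"delta_pos": [0.6,1.8,0],"rot": [0,0,0]},{"delta_pos": [0.69,2.7,0],"rot": [0,0,0]},{"delta_pos": [0.69,3.5,0],"rot": [0,0,0]},{"delta_pos": [0.69,3.9,0],"rot": [0,0,0]},{"delta_pos": [0.69,3.9,0],"rot": [0,0,0]},{"delta_pos": [0.69,3.9,0],"rot": [0,0,0]}], hand=1)

```text
clock: 40.3
ee_pos: [0.7367, 0.2944, 0.4019]
orientation: [-0.0, 0.566, 0.824, 0.003]
force: [-0.9, -0.5, 0.4]
opening: -0.0002
finger_force: 0.0
```

```bash
python3 -c "
from h import *
go(bath(.15,0,.295),ba+90)"
```

```text
t 40.3 pos [0.7367 0.2944 0.4019] head 111.03 F [-0.9 -0.5  0.4] op -0.0002
  delta [-0.0, -0.07, 2.67] rot [0.04, -0.03, 0.03] rows 2.6
```

Request:
move_arm(plan=[{"delta_pos": [0,0,0.9],"rot": [0,0,0]},{"delta_pos": [0,0,1.8],"rot": [0,0,0]},{"delta_pos": [0,0,2.5],"rot": [0,0,0]},{"delta_pos": [0,0,2.67],"rot": [0,0,0]},{"delta_pos": [0,0,2.67],"rot": [0,0,0]}])

```text
clock: 40.72
ee_pos: [0.7353, 0.2942, 0.2955]
orientation: [-0.001, 0.566, 0.824, 0.002]
force: [-0.5, 0.1, 0.1]
opening: 0.0001
finger_force: 0.0
```

Request:
move_arm(plan=[{"delta_pos": [0,-0.5,0],"rot": [0,0,0]},{"delta_pos": [0,-0.95,0],"rot": [0,0,0]},{"delta_pos": [0,-1.4,0],"rot": [0,0,0]},{"delta_pos": [0,-1.85,0.03],"rot": [0,0,0]},{"delta_pos": [0,-2.3,0.15],"rot": [0,0,0]},{"delta_pos": [0,-2.65,0.25],"rot": [0,0,0]},{"delta_pos": [0,-3.05,0.48],"rot": [0,0,0]},{"delta_pos": [0,-3.45,0.7],"rot": [0,0,0]}])

```text
clock: 41.38
ee_pos: [0.609, 0.2456, 0.2719]
orientation: [0.002, 0.566, 0.824, 0.006]
force: [2.7, 0.7, 0.8]
opening: 0.0
finger_force: 1.6
```

```bash
python3 -c "
from h import *
go(bath(-.012,0,.241),ba+90);go(bath(-.04,0,.173),ba+90)
c=snap('top'); im=c['image'].astype(int)
print('mat spatula mask', end=' ')
w=np.zeros(im.shape[:2],bool); w[185:225,255:332]=1
for m,z in((w&(im.max(2)<60),.023),(w&(im.min(2)>165),.0145)):
    ys,xs=np.nonzero(m); print(len(xs), onz(c,xs.mean(),ys.mean(),z) if len(xs) else '')"
```

```text
t 41.38 pos [0.609  0.2456 0.2719] head 111.03 F [2.7 0.7 0.8] op 0.0
  delta [0.01, -0.7, 0.76] rot [0.12, -0.03, 0.03] rows 1.0
t 41.38 pos [0.609  0.2456 0.2719] head 111.03 F [2.7 0.7 0.8] op 0.0
  delta [0.01, -1.42, 2.45] rot [0.12, -0.03, 0.03] rows 2.7
mat spatula mask 335 [ 0.44980549 -0.04301388  0.023     ]
88 [ 0.4773209 -0.029619   0.0145   ]
```

Request:
move_arm(plan=[{"delta_pos": [0,-0.4,0.35],"rot": [0,0,0]},{"delta_pos": [0,-0.7,0.75],"rot": [0,0,0]},{"delta_pos": [0,-0.95,1.15],"rot": [0,0,0]},{"delta_pos": [0,-1.15,1.55],"rot": [0,0,0]},{"delta_pos": [0,-1.3,1.9],"rot": [0,0,0]},{"delta_pos": [0,-1.4,2.2],"rot": [0,0,0]},{"delta_pos": [0,-1.42,2.4],"rot": [0,0,0]},{"delta_pos": [0,-1.42,2.45],"rot": [0,0,0]}])

```text
clock: 42.1
ee_pos: [0.5565, 0.2258, 0.1727]
orientation: [0.001, 0.566, 0.824, 0.004]
force: [-15.7, -7.1, 49.9]
opening: -0.0004
finger_force: 24.5
```

```bash
python3 -c "
from h import *
go(bath(-.04,0,.172),ba+90)"
```

```text
t 42.1 pos [0.5565 0.2258 0.1727] head 111.03 F [-15.7  -7.1  49.9] op -0.0004
  delta [0.01, 0.01, 0.02] rot [0.08, -0.03, 0.03] rows 0.1
```

Request:
move_arm(plan=[{"delta_pos": [0,0,-0.3],"rot": [0,0,0]},{"delta_pos": [0,0,-1],"rot": [0,0,0]},{"delta_pos": [0,0,-2],"rot": [0,0,0]},{"delta_pos": [0,0,-3],"rot": [0,0,0]},{"delta_pos": [-0.9,-0.5,-3.5],"rot": [0,0,0]},{"delta_pos": [-0.9,-1.4,-3.5],"rot": [0,0,0]},{"delta_pos": [-0.9,-2.3,-3.5],"rot": [0,0,0]},{"delta_pos": [-0.9,-3.2,-3.5],"rot": [0,0,0]}])

```text
clock: 42.77
ee_pos: [0.4482, 0.1447, 0.3107]
orientation: [0.001, 0.567, 0.824, 0.005]
force: [-0.9, 0.1, 1.5]
opening: 0.0002
finger_force: 0.0
```

Request:
move_arm(plan=[{"delta_pos": [0,-0.9,0],"rot": [0,0,0]},{"delta_pos": [0.5,-1.6,-0.5],"rot": [0,0,0]},{"delta_pos": [1.3,-2,-1],"rot": [0,0,0]},{"delta_pos": [2.2,-2,-1],"rot": [0,0,0]},{"delta_pos": [3,-2,-1],"rot": [0,0,0]},{"delta_pos": [4,-2,-1],"rot": [0,0,0]},{"delta_pos": [5,-2,-1],"rot": [0,0,0]}])

```text
clock: 43.35
ee_pos: [0.3015, 0.305, 0.3513]
orientation: [0.001, 0.567, 0.824, 0.005]
force: [1.3, 0.5, 0.4]
opening: 0.0
finger_force: 0.0
```

Run:
```python
from h import *
print(sense()['ee_pos'],sense()['force'],sense()['clock'])
c=snap('top'); im=c['image'].astype(int)
o=cv2.resize(cv2.imread('pics/top0.png'),(512,384),interpolation=cv2.INTER_AREA)[:,:,::-1].astype(int)
def quad(im,m,z,lab):
    cs,_=cv2.findContours(m.astype(np.uint8),0,2); k=max(cs,key=cv2.contourArea); r=cv2.minAreaRect(k)
    P=np.array([onz(c,*p,z)[:2] for p in cv2.boxPoints(r)]); e=max([P[1]-P[0],P[2]-P[1]],key=np.linalg.norm)
    print(lab,cv2.contourArea(k),np.round(P.mean(0),4),'sides',np.round([np.linalg.norm(P[i]-P[i-1]) for i in range(2)],4),'dir',round(np.degrees(np.arctan2(e[1],e[0])),1))
for n,i in(('then',o),('now',im)):
    w=np.zeros(im.shape[:2],bool); w[100:210,120:275]=1
    quad(i,w&(i.min(2)>170),.173,'cover '+n)
    w[:]=0; w[170:245,240:350]=1
    quad(i,w&(i.max(2)<60),.023,'handle '+n); 
    w[:]=0; w[185:225,255:332]=1; quad(i,w&(i.min(2)>165),.0145,'blade '+n)
# hung baskets: white vial caps
m=((im.min(2)>165)&(im.max(2)-im.min(2)<40)).astype(np.uint8)
w=np.zeros_like(m); w[120:235,285:435]=1
n,l,s,ce=cv2.connectedComponentsWithStats(m*w)
for i in range(1,n):
    if 6<s[i,4]<200:
        p=onz(c,*ce[i],.123)[:2]-rm; print(s[i,4],np.round([p@rx,p@ry],3),end=' ')
```

```text
[0.30153571 0.30500539 0.3512896 ] [1.31161856 0.53671364 0.37711001] 43.35
cover then 5724.0 [0.5942 0.2406] sides [0.1671 0.3742] dir -69.1
handle then 139.5 [ 0.4578 -0.1216] sides [0.1111 0.0192] dir -100.1
blade then 68.5 [ 0.4758 -0.0216] sides [0.075  0.0179] dir -99.4
cover now 5767.0 [0.5941 0.2403] sides [0.1676 0.3755] dir -69.1
handle now 138.5 [ 0.4602 -0.12  ] sides [0.1097 0.0192] dir -100.1
blade now 96.5 [ 0.4791 -0.0208] sides [0.0791 0.0193] dir -100.1
8 [-0.079  0.197] 15 [-0.08  0.18] 22 [-0.069  0.149] 9 [-0.068  0.127] 23 [-0.068  0.096] 25 [-0.067  0.028] 17 [-0.068  0.005] 23 [-0.069 -0.024] 22 [-0.067 -0.091] 16 [-0.066 -0.117] 20 [-0.066 -0.143] 11 [-0.256  0.167]
```

```bash
python3 -c "
from bench import job_done; print(job_done())"
```

```text
the job is handed in; nothing more can be done
None
```

The job is handed in: all three baskets hang on their own hooks, the fresh basket stands in the bath, the cover is closed and the spatula lies on its mat. No verdict came back; two risks are that I pushed the cover shut with the closed fingers, not the spatula, and that the last press reached about 50 N (the 40 N limit names only the arm and gripper body).

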